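# Stop and lock the coasting tube mixer

### The arm

A 7-joint arm with a two-finger parallel gripper is mounted at the origin on a cart in front of the work surface, level with it; the furniture and walls round the work are solid. World frame = base frame: x ahead of the robot, y to its left, z up, the work surface at z = 0. Lengths are in m, angles in rad, forces in N, time in s.
With the tool pointing down it reaches from about 0.425 to 0.875 m from the base axis. Payload 4.7 kg.
Tool frame: the origin (TCP) lies on the centre line of the jaws, within the pads' length; the fingertips stand 19 mm ahead of it and the grasp point (between the pads) is the TCP (ctrl.nose_length is the distance from the TCP to the fingertips, in m); z points along the fingers, x is the direction in which the jaws open and shut, and the axes are right-handed (so a half turn about z gives the same grasp; the last joint's range is limited). The gripper opens to 87 mm and grips with 3 to 60 N. Pads are 19 mm wide; open, the fingers measure 117 mm over their backs; the gripper's body (75 mm by 190 mm) begins 51 mm behind the grasp point.
Start: joints at [1.233, 0.321, -0.07, 1.45, 0.023, 1.371, -0.057], TCP at [0.224, -0.61, 0.242] pointing down, gripper open.
Joint ranges: [-2.86, 2.86], [-0.3, 2.09], [-1.38, 1.24], [0.06, 2.45], [-1.56, 4.7], [0.09, 2.05], [-2.69, 2.69]. Speed limits (rad/s): [2.57, 2.57, 3.14, 3.14, 3.14, 3.14, 3.14].

### API

Orientations are given as a rotation vector (axis times angle).
In Python, from bench import ctrl gives the robot as it stands. The module is installed in compiled form; this text tells all that it offers.
- The arm moves only by the shell command python3 -m crank 'ROWS' [OPENING] [FORCE]. ROWS is a JSON object of lists of equal length, an entry for each row: "dp": the shift along the tool's x, y, z in cm, a list of three; "delta_rot": the turn, a rotation vector about the tool's x, y, z in rad, a list of three. In form: {"dp": [[x, y, z], ...], "delta_rot": [[rx, ry, rz], ...]}. A call has exactly 8 rows; each row shifts and turns the commanded pose from where the row before left it, along the tool's axes as they then stand; what a row does not reach is not made up. A row lasts 1/10 s, in which the tool goes at most 50 mm and 8.59 degrees, less where a joint would pass 70% of its speed; a pose out of reach is approached as far as the arm can. A call with a gripper value outside its range is refused whole. OPENING is the finger opening in cm, from 0 to 8.7, set as the call begins (- or left out, the last holds). The fingers move at their own pace and stop on an object; FORCE is the grip in N (left out, the last holds). Time passes only in rows, so rows that do not move let the fingers close, or fill a call up. It gives the time, the measured TCP pose, the force and the opening at its end, in the units of the state.
- ctrl.get_state(): the state, without advancing time (a new reading comes with each control period).
- ctrl.get_image(name): name is "side" or "top"; returns the picture (384x512x3 uint8, blue, green, red); there is no depth.
- ctrl.camera_info(name): a dict with "camera_matrix" (3x3 intrinsics, pixels), "xyz" and "orientation" of the camera in the world. Camera axes: x right, y down, z forward; pixel columns grow to the right and rows downward; lengths in m; the calibration is good to about 2 mm. A picture is of the moment at which its call begins. camera_info takes no time and is no camera call.
- ctrl.close_job(): hands the job in, once; it reports no verdict.
The state is a dict: "time": time; "joint_positions": joint angles; "qd": joint speeds; "joint_torque": joint torques, N m; "position": TCP position; "tool_rot": TCP orientation; "ft_force": force on the tool from outside, world axes, zero at the start; "torque": the same for the moment, N m; "grip_width": opening from 0.0 (shut) to 1.0 (fully open).
Only numpy, scipy, OpenCV 4.12 (cv2) and the standard library are available. Lean on these libraries where they do the work, as an engineer would, in place of code of your own. Each camera call takes 0.05 s, during which the arm holds its last target.

### The job

The tube-mixing wheel has been switched off but is still coasting: slow it gently with a fingertip on its blue rim and bring it to rest with the notch in the rim, marked by a red line, in line with the slot of the fixed lock beside it. Only then swing the red-knobbed cam lever so that the brass nose is pushed through the slot, enters the notch and takes up the gap to the notch floor, with its spring just beginning to give; do not turn it on until the spring is squeezed hard. Leave the wheel locked and let go of everything, without knocking the bottles and the beaker standing round it.

Things in the scene. Friction and masses are not known exactly. Their poses are not given: they have to be found in the camera images.
- mixer: inclined tube mixer, fixed: white base 210 (x) x 300 (y) x 36 mm, origin on the bench, z up; its front (speed knob, switch) faces its own -x, the cam lock is on its -y side. The wheel's centre lies 30 mm in front of and 165 mm above the origin; its axle leans 35 degrees from vertical towards the front, so its upper face looks up and forward
- wheel: white wheel, blue rim, 200 mm diameter, 12 mm thick, 0.9 to 1.6 kg; origin at its centre, half-way through; z = axle, out of the upper face (6 mm away); x points to the notch and turns with it. It coasts counter-clockwise seen on that face (positive about z), at 3.5 to 4.5 rad/s at first, losing only about 0.06 rad/s each second; a light fingertip stops it within a fraction of a turn
- notch (a point): middle of the mouth of the rim notch, 100 mm from the wheel's centre, half-way through its thickness. The notch is a gap right through the blue rim, 21 mm wide at the mouth, 17 mm at its floor, 9 mm deep; a red line on the white face points to it
- notch_floor (a point): middle of the floor of the notch, 91 mm from the wheel's centre
- slot (a point): fixed point on the wheel's edge circle to which the lock's slot points, from the wheel's centre along the mixer's -y: the notch is in line when its mouth is here (the lock takes it within about 6 mm). The slot is the 18 mm gap between two aluminium cheeks with red marks, 8 to 30 mm outside the edge
- lever (a joint): black cam lever: 0 pointing straight away from the wheel (starts at 0 to 0.3), growing as it swings to the mixer's front, in a plane parallel to the wheel's face; at 1.57 it points down the slope; stop at 2.2. Its eccentric pushes the nose to the wheel by 14 mm x (1 - cos angle): floor of the notch met at about 1.5. Stiff (about 4 N at the knob), stays where left
- lever_pivot (a point): point on the lever's pivot axis (parallel to the axle), 152 mm from the axle, level with the knob's grip: 40 mm from the wheel's middle plane along the axle
- lever_knob (a point): middle of the red knob's grip at the lever's end: a 17 mm cylinder parallel to the axle, 72 mm from the pivot, from 22 mm below to 12 mm above this point along the axle; the top of the lever's arm is 20 mm below this point
- nose_tip (a point): round tip of the brass lock nose (14 mm diameter), which slides in the slot straight towards the wheel's axle; 104 mm from the axle when the lever is at 0, 91 mm when bedded on the notch floor
- nose (a joint): how far the nose is pushed back against its spring, m: about 0 while free, growing once the tip bears on something and the lever is turned on (1.2 N per mm); bedded as it should be between 0.0004 and 0.005, overrun above 0.0065
- water_bottle: bystander: clear reagent bottle with a blue cap, 66 mm diameter, 140 mm tall, standing upright; origin at the centre of its underside
- amber_bottle: bystander: brown reagent bottle with a black cap, 55 mm diameter, 112 mm tall, standing upright; origin at the centre of its underside
- beaker: bystander: clear empty beaker, 65 mm diameter, 77 mm tall, standing upright; origin at the centre of its underside
- hub_top (a point): top of the wheel's black hub knob, on the axle, 24 mm from the wheel's centre. Round it six capped tubes (22 mm caps) on a 54 mm radius stand 50 mm above the face and sweep round with the wheel; outside them the face is bare from 68 to 100 mm radius
- rim_front (a point): fixed point on the plane of the upper face, 86 mm from the axle straight down the slope: a handy place to touch the rim, with the tool leaning like the axle. The axle is sprung lengthwise: after the first 2 to 7 N, pressing on the face moves the wheel in by 1 mm per 1.5 N, 8 mm at most. A finger resting on the face can carry the wheel round

How it is judged:
On the way:
1. the wheel has been brought to rest with its notch at the slot (within 6 mm), the lever not yet turned (below 0.5 rad) (distance between notch and slot below 0.006 m and angular speed of wheel below 0.08 rad/s and value of joint lever below 0.5 rad), for 0.5 s.
At the end, for the whole second after the job is handed in: the nose stands in the notch with its tip on the notch floor (within 4.5 mm of its middle), its spring pushed back by 0.4 to 5 mm; the notch is within 4 mm of the slot and the wheel is still (distance between nose_tip and notch_floor below 0.0045 m and value of joint nose between 0.0004 and 0.005 m and distance between notch and slot below 0.004 m and angular speed of wheel below 0.05 rad/s); the robot touches nothing.
It fails at once if the cam lever is overrun, squeezing the nose's spring by more than 6.5 mm (value of joint nose above 0.0065 m).
It fails at once if the wheel or its tubes are struck or pressed with more than 30 N (contact force between any of the fingers, the arm and wheel above 30 N).
It fails at once if the water bottle is knocked over or shifted by more than 30 mm (distance of water_bottle from where it was at the start of the episode above 0.03 m or angle between water_bottle's own z axis and vertical above 0.5 rad).
It fails at once if the amber bottle is knocked over or shifted by more than 30 mm (distance of amber_bottle from where it was at the start of the episode above 0.03 m or angle between amber_bottle's own z axis and vertical above 0.5 rad).
It fails at once if the beaker is knocked over or shifted by more than 30 mm (distance of beaker from where it was at the start of the episode above 0.03 m or angle between beaker's own z axis and vertical above 0.5 rad).
It also fails if it takes over 58 s, if anything falls off the work surface, if the arm or the gripper's body presses on something with over 40 N, if the wrist force passes 120 N, or if a joint passes its speed limit or range.

## Working session

There is one attempt and no reset: what is moved stays moved. The work goes in short steps, Python scripts to look and compute and a shell command to move; the robot and the scene stay as the last step left them, time stands still between calls to the robot, and variables do not carry over. Pictures are saved under pics/ and viewed, and the job is handed in when it is done.

```bash
mkdir -p pics; ls; python3 - <<'E'
from bench import ctrl
import cv2
s=ctrl.get_state();print(s)
for n in("side","top"):
    i=ctrl.get_image(n);cv2.imwrite(f"pics/{n}0.png",i);print(ctrl.camera_info(n))
print(ctrl.nose_length)
E
```

```text
pics
{'time': 0.0, 'joint_positions': array([ 1.23310025,  0.32185286, -0.07008639,  1.45166497,  0.02261834,
        1.37079118, -0.05695388]), 'qd': array([-1.11166631e-03,  1.34512404e-03, -2.74436671e-05,  7.94174808e-05,
        1.51725422e-03, -2.69839849e-04,  1.22181397e-03]), 'joint_torque': array([-3.61331022e-04, -4.91300154e+01, -4.03989851e-01, -3.12530780e+01,
       -6.38876553e-02,  4.38667636e-02,  1.96460746e-04]), 'position': array([ 0.22375348, -0.60972879,  0.24044714]), 'tool_rot': array([-2.57505538,  1.79787451,  0.00258268]), 'ft_force': array([ 0.0393103 , -0.20296985,  1.01889472]), 'torque': array([-0.00827416,  0.04845011, -0.05051273]), 'grip_width': 1.0041301649837977}
{'camera_matrix': array([[387.38038355,   0.        , 253.18763798],
       [  0.        , 387.38038355, 189.49871023],
       [  0.        ,   0.        ,   1.        ]]), 'xyz': array([0.42417875, 0.64280039, 1.05712633]), 'orientation': array([-0.28922701,  2.92307894, -0.96267663])}
{'camera_matrix': array([[480.59375123,   0.        , 252.82815641],
       [  0.        , 480.59375123, 190.72243182],
       [  0.        ,   0.        ,   1.        ]]), 'xyz': array([ 0.4699053 , -0.04887923,  1.26456028]), 'orientation': array([-2.17067621,  2.18521579, -0.08018043])}
0.019
```

View pics/side0.png

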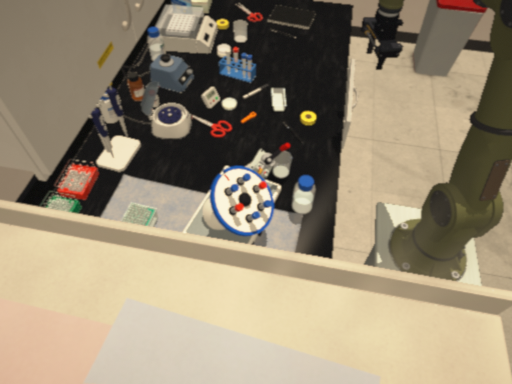

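View pics/top0.png

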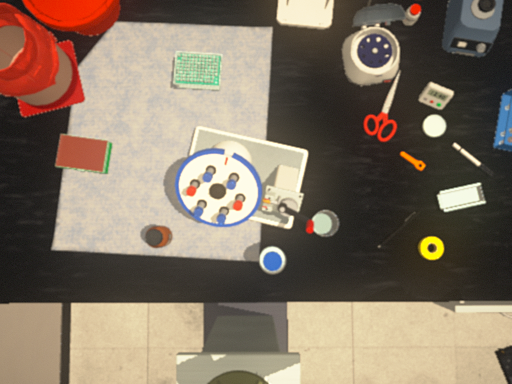

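```bash
python3 - <<'E'
import cv2
i=cv2.imread("pics/top0.png")
cv2.imwrite("pics/top0z.png",cv2.resize(i[110:285,130:350],None,fx=3.4,fy=3.4,interpolation=cv2.INTER_CUBIC))
i=cv2.imread("pics/side0.png")
cv2.imwrite("pics/side0z.png",cv2.resize(i[135:255,175:335],None,fx=4.9,fy=4.9,interpolation=cv2.INTER_CUBIC))
E
```

```text
(no output)
```

View pics/top0z.png

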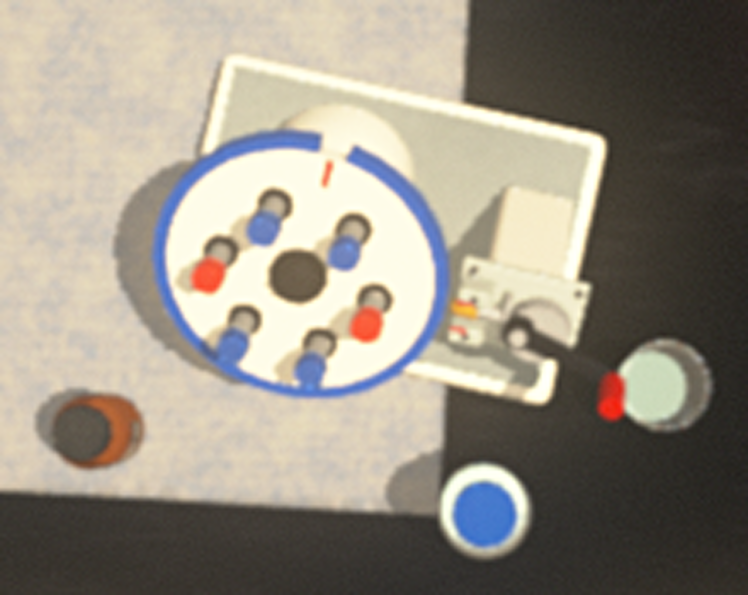

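View pics/side0z.png

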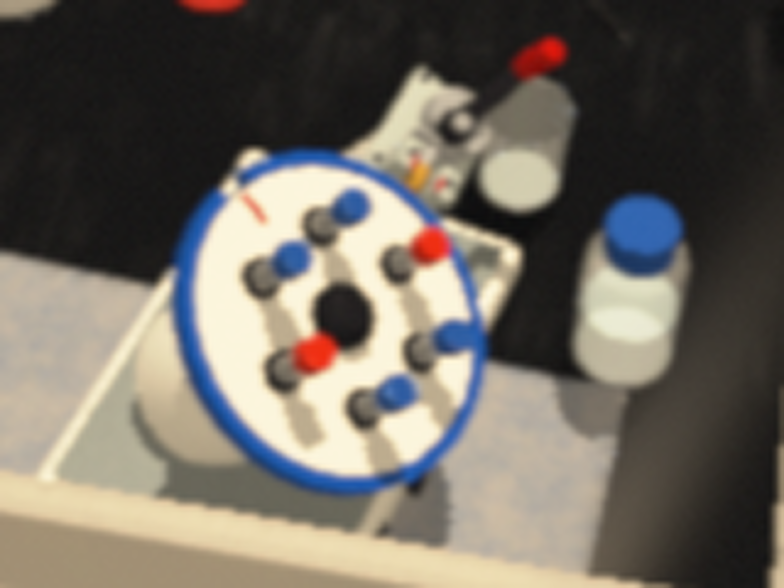

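```bash
cat > h.py <<'E'
import numpy as np,cv2,json
from scipy.spatial.transform import Rotation as R
from scipy.optimize import least_squares
from bench import ctrl
CI={n:ctrl.camera_info(n) for n in("side","top")}
def proj(n,P):
    c=CI[n];Rm=R.from_rotvec(c["orientation"]).as_matrix()
    q=(np.atleast_2d(P)-c["xyz"])@Rm
    q=q@c["camera_matrix"].T
    return q[:,:2]/q[:,2:]
def ray(n,uv):
    c=CI[n];d=np.linalg.inv(c["camera_matrix"])@[uv[0],uv[1],1]
    return c["xyz"],R.from_rotvec(c["orientation"]).as_matrix()@d
def onz(n,uv,z):
    o,d=ray(n,uv);return o+d*(z-o[2])/d[2]
A=np.radians(35)
# wheel frame in mixer: z=axle; "a"=mixer -y dir ; "d"=down slope
Zm=np.array([-np.sin(A),0,np.cos(A)]);Dm=np.array([-np.cos(A),0,-np.sin(A)]);Sm=np.array([0,-1.,0])
Cm=np.array([-.03,0,.165])
def mix(p,P): # p=x,y,yaw ; mixer->world
    return R.from_euler('z',p[2]).apply(np.atleast_2d(P))+[p[0],p[1],0]
def wp(p,r,phi,h): # angle phi from slot dir, positive about Z ; Sm, then ZxS
    T=np.cross(Zm,Sm)
    return mix(p,Cm+r*(np.outer(np.cos(phi),Sm)+np.outer(np.sin(phi),T))+h*Zm)
E
python3 - <<'E'
from h import *
print(np.cross(Zm,Sm),Dm)
im={n:cv2.imread(f"pics/{n}0.png") for n in("top","side")}
con={}
box={"top":(160,140,280,240),"side":(205,160,280,245)}
for n in im:
    h=cv2.cvtColor(im[n],cv2.COLOR_BGR2HSV)
    m=cv2.inRange(h,(100,100,60),(125,255,255))
    x0,y0,x1,y1=box[n];mm=np.zeros_like(m);mm[y0:y1,x0:x1]=m[y0:y1,x0:x1]
    _,l,st,_=cv2.connectedComponentsWithStats(mm);k=1+np.argmax(st[1:,4])
    c=cv2.convexHull(np.argwhere(l==k)[:,::-1].astype(np.int32))[:,0].astype(float)
    con[n]=c;print(n,st[k],len(c))
def z(n,uv):
    return np.array(uv)/3.4+[130,110] if n=="top" else np.array(uv)/4.9+[175,135]
pts=[("top",z("top",(298,275)),'hub'),("side",z("side",(343,313)),'hub'),
("top",z("top",(228,55)),(.105,.15,.036)),("top",z("top",(606,133)),(.105,-.15,.036)),("top",z("top",(550,405)),(-.105,-.15,.036)),("side",z("side",(521,245)),(-.105,-.15,.036))]
ph=np.linspace(0,2*np.pi,721)
def res(p,full=False):
    r=[]
    for n in con:
        q=np.vstack([proj(n,wp(p,.1,ph,.006))])
        hull=cv2.convexHull(q.astype(np.float32))
        r+=[cv2.pointPolygonTest(hull,tuple(map(float,c)),True)*0.5 for c in con[n]]
    k=len(r)
    for n,uv,P in pts:
        W=wp(p,0,np.array([0.]),.024) if P=='hub' else mix(p,P)
        r+=list((proj(n,W)[0]-uv)*(1.5 if P=='hub' else 1))
    r=np.array(r)
    return (r,k) if full else r
s=least_squares(res,[.5,.02,-.25],loss='soft_l1',diff_step=1e-4)
r,k=res(s.x,True);print(s.x,"rim rms",np.sqrt((r[:k]**2).mean()),r[k:].round(2))
p=s.x;np.save("p.npy",p)
for nm,P in dict(C=wp(p,0,np.zeros(1),0),slot=wp(p,.1,np.zeros(1),0),piv=wp(p,.152,np.zeros(1),.04),rimf=wp(p,.086,np.array([np.pi/2]),.006),rimf2=wp(p,.086,np.array([-np.pi/2]),.006)).items(): print(nm,P[0].round(4),proj("top",P)[0].round(1),proj("side",P)[0].round(1))
for n in im:
    v=cv2.resize(im[n],None,fx=4,fy=4)
    for P in [wp(p,.1,ph,.006),wp(p,.152,np.zeros(1),.04)]+[mix(p,(a*.105,b*.15,.036)) for a in(-1,1) for b in(-1,1)]+[wp(p,0,np.zeros(1),.024)]+[mix(p,Cm+.152*Sm+.072*(np.cos(t)*Sm+np.sin(t)*Dm)+.04*Zm) for t in np.arange(0,2.3,.1)]:
        for q in proj(n,P): cv2.circle(v,tuple(int(a*4+2) for a in q),2,(0,255,0),-1)
    o=(560,440) if n=="top" else (700,540)
    cv2.imwrite(f"pics/{n}_fit.png",v[o[1]:o[1]+600,o[0]:o[0]+800])
# lever knob, both views
for n,uv in(("top",z("top",(611,392))),("side",z("side",(540,57)))): print(n,uv)
o1,d1=ray("top",z("top",(611,392)));o2,d2=ray("side",z("side",(540,57)))
t=np.linalg.lstsq(np.c_[d1,-d2],o2-o1,rcond=None)[0];print("knob",o1+d1*t[0],o2+d2*t[1])
print("bottle top",onz("top",z("top",(485,513)),.14),"amber",onz("top",z("top",(82,433)),.112),"beaker base",onz("top",z("top",(652,387)),.0))
E
```

```text
[0.81915204 0.         0.57357644] [-0.81915204  0.         -0.57357644]
top [192 154  70  73 461] 28
side [210 173  65  63 453] 22
[ 0.59719301  0.02978964 -0.20748068] rim rms 0.7713372281252644 [ -1.45   1.22   1.09  -2.99 -20.51   2.44 -18.16   2.26 -17.67   2.29
   0.46   9.87]
C [0.5678 0.036  0.165 ] [218.6 186.5] [241.3 199.3]
slot [ 0.5472 -0.0619  0.165 ] [261.3 195.2] [255.1 173.8]
piv [ 0.5141 -0.108   0.1978] [282.3 208.9] [269.3 156.6]
rimf [0.6334 0.0222 0.2192] [223.  154.5] [218.6 180. ]
rimf2 [0.4955 0.0512 0.1206] [213.7 218.5] [265.1 216.7]
top [309.70588235 225.29411765]
side [285.20408163 146.63265306]
knob [ 0.47745985 -0.16969936  0.18386244] [ 0.47470786 -0.16987034  0.18386232]
bottle top [ 0.39598167 -0.08739351  0.14      ] amber [0.45161926 0.19437067 0.112     ] beaker base [ 0.4823875  -0.22192155  0.        ]
```

```bash
cat > fit.py <<'E'
from h import *
im={n:cv2.imread(f"pics/{n}0.png") for n in("top","side")}
con={}
box={"top":(168,140,268,232),"side":(208,165,278,240)}
for n in im:
    h=cv2.cvtColor(im[n],cv2.COLOR_BGR2HSV)
    m=cv2.inRange(h,(98,90,60),(128,255,255))
    x0,y0,x1,y1=box[n];mm=np.zeros_like(m);mm[y0:y1,x0:x1]=m[y0:y1,x0:x1]
    c=cv2.convexHull(np.argwhere(mm>0)[:,::-1].astype(np.int32))[:,0].astype(float)
    con[n]=c;print(n,c.min(0),c.max(0),len(c))
def z(n,uv):
    return np.array(uv)/3.4+[130,110]-.35 if n=="top" else np.array(uv)/4.9+[175,135]-.4
Z0=np.zeros(1)
pts=[("top",z("top",(298,275)),'hub'),("side",z("side",(343,313)),'hub'),
("top",z("top",(228,55)),(.105,.15,.036)),("top",z("top",(606,133)),(.105,-.15,.036)),("top",z("top",(550,405)),(-.105,-.15,.036)),("side",z("side",(521,245)),(-.105,-.15,.036)),]
ph=np.linspace(0,2*np.pi,721)
def res(p,full=False):
    r=[]
    for n in con:
        q=np.vstack([proj(n,wp(p,.1,ph,h)) for h in(.006,)])
        hull=cv2.convexHull(q.astype(np.float32))
        r+=[(cv2.pointPolygonTest(hull,tuple(map(float,c)),True)-.3)*0.5 for c in con[n]]
    k=len(r)
    for n,uv,P in pts:
        W=wp(p,0,Z0,.024) if P=='hub' else wp(p,.152,Z0,.03) if P=='piv' else mix(p,np.array(P)+[p[3],p[4],0])
        r+=list((proj(n,W)[0]-uv)*(1.5 if P=='hub' else 1))
    r=np.array(r)
    return (r,k) if full else r
s=least_squares(res,[.59,.03,-.22,0,-.04],diff_step=1e-4)
r,k=res(s.x,True);print(s.x,"rim rms",np.sqrt((r[:k]**2).mean()),r[k:].round(2))
p=s.x[:3];np.save("p.npy",p)
for nm,P in dict(C=wp(p,0,Z0,0),slot=wp(p,.1,Z0,0),piv=wp(p,.152,Z0,.04),rimf=wp(p,.086,np.array([-np.pi/2]),.006)).items(): print(nm,P[0].round(4),proj("top",P)[0].round(1),proj("side",P)[0].round(1))
for n in im:
    v=cv2.resize(im[n],None,fx=4,fy=4)
    for P in [wp(p,.1,ph,.006),wp(p,.152,Z0,.04),wp(p,.152,Z0,.02)]+[wp(p,0,Z0,.024)]+[wp(p,.104,Z0,0)]+[mix(p,Cm+.152*Sm+.072*(np.cos(t)*Sm+np.sin(t)*Dm)+.04*Zm) for t in np.arange(0,2.3,.1)]:
        for q in proj(n,P): cv2.circle(v,tuple(int(a*4+2) for a in q),2,(0,255,0),-1)
    o=(660,540) if n=="top" else (740,540)
    cv2.imwrite(f"pics/{n}_fit.png",v[o[1]:o[1]+460,o[0]:o[0]+700])
E
python3 fit.py
```

```text
top [175. 149.] [261. 226.] 40
side [210. 165.] [274. 235.] 32
[ 0.59588325  0.03054073 -0.22456528  0.01984606 -0.04404657] rim rms 0.5575912728066653 [-1.91  2.52  2.14 -1.64 -1.31 -1.29  0.7   0.42  0.06  0.12  1.03 -0.69]
C [0.5666 0.0372 0.165 ] [218.1 187. ] [241.6 199.8]
slot [ 0.5444 -0.0603  0.165 ] [260.6 196.4] [255.9 174.4]
piv [ 0.5104 -0.1059  0.1978] [281.4 210.5] [270.4 157.4]
rimf [0.4946 0.0537 0.1206] [212.6 218.9] [265.3 217.5]
```

View pics/top_fit.png

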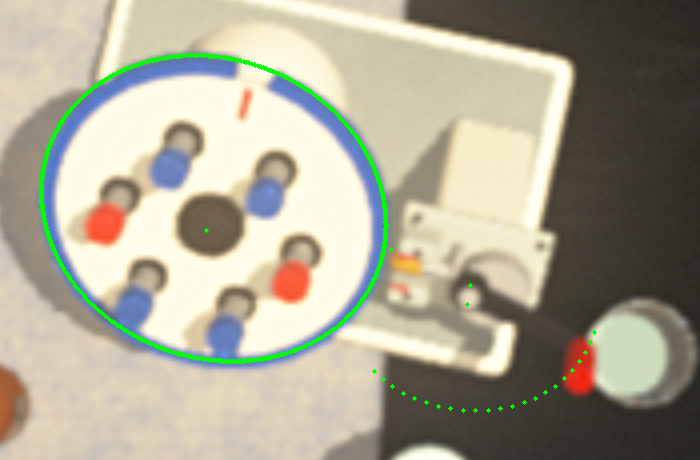

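View pics/side_fit.png

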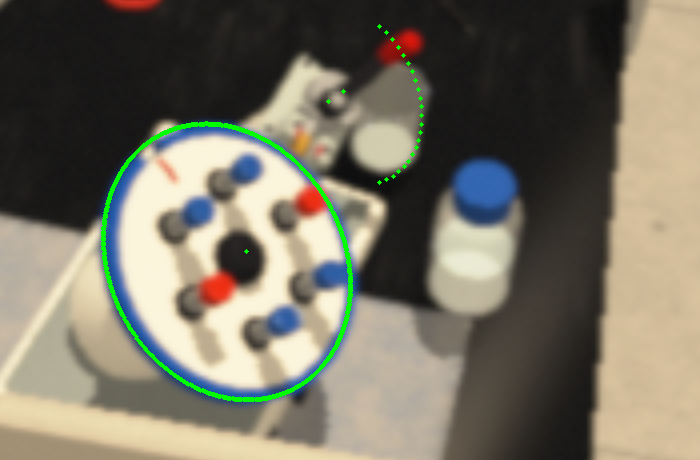

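```bash
cat > plan.py <<'E'
from h import *
p=np.load("p.npy");Rz=R.from_euler('z',p[2])
Zw,Dw,Sw=Rz.apply(Zm),Rz.apply(Dm),Rz.apply(Sm)
def rot(x): # tool rot with z=-axle, x given in plane
    x=x/np.linalg.norm(x);z=-Zw;return R.from_matrix(np.c_[x,np.cross(z,x),z])
def W(rad,phiD,h): # phiD: angle from slot dir toward downslope D
    return wp(p,0,np.zeros(1),0)[0]+rad*(np.cos(phiD)*Sw+np.sin(phiD)*Dw)+h*Zw
piv=W(.152,0,.04)
def knob(t,h=0): return piv+.072*(np.cos(t)*Sw+np.sin(t)*Dw)+h*Zw
def cur():
    s=ctrl.get_state();return s,np.array(s["position"]),R.from_rotvec(s["tool_rot"])
def rows(P,Rt,n):
    s,P0,R0=cur()
    dR=(R0.inv()*Rt).as_rotvec();print("t",round(s["time"],2),"pos",P0.round(4),"drot",dR.round(3),"q",s["joint_positions"].round(2),"F",s["ft_force"].round(1),"dist",np.linalg.norm(P-P0).round(3))
    D=(P-P0)/n;r0=R0;dp=[]
    for i in range(n):
        dp.append((r0.inv().apply(D)*100).round(2).tolist());r0=r0*R.from_rotvec(dR/n)
    print(json.dumps({"dp":dp,"delta_rot":[(dR/n).round(3).tolist()]*n}))
E
python3 - <<'E'
from plan import *
s,P0,R0=cur();print(R0.as_matrix().round(3))
k=np.array([.4760,-.1698,.1839])-piv
print("knob est: S",k@Sw,"D",k@Dw,"Z",k@Zw,"angle",np.arctan2(k@Dw,k@Sw))
for nm,x in(("S",Sw),("-S",-Sw)): print(nm,x.round(3),(R0.inv()*rot(x)).as_rotvec().round(3))
print(W(.085,np.pi/2,.006),Zw,Dw)
print("via");rows(W(.085,np.pi/2,.006+.16),rot(-Sw),16)
E
```

```text
[[ 0.345 -0.939 -0.001]
 [-0.939 -0.345  0.002]
 [-0.002  0.    -1.   ]]
knob est: S 0.0700062850002917 D 0.02377735159760272 Z -0.0002782794451043795 angle 0.3274211151025563
S [-0.223 -0.975  0.   ] [0.594 0.178 0.558]
-S [ 0.223  0.975 -0.   ] [-0.232  0.777 -2.463]
[0.49540183 0.05349248 0.12116092] [-0.55917451  0.12772548  0.81915204] [-0.79858396  0.18241089 -0.57357644]
via
t 0.1 pos [ 0.2238 -0.6098  0.2406] drot [-0.232  0.777 -2.463] q [ 1.23  0.32 -0.07  1.45  0.02  1.37 -0.06] F [-0.1 -0.1 -0.1] dist 0.708
{"dp": [[-3.62, -2.54, -0.07], [-3.18, -3.06, -0.27], [-2.65, -3.51, -0.46], [-2.06, -3.86, -0.63], [-1.41, -4.12, -0.77], [-0.72, -4.27, -0.89], [-0.01, -4.32, -0.97], [0.7, -4.25, -1.01], [1.39, -4.07, -1.02], [2.04, -3.79, -1.0], [2.65, -3.42, -0.93], [3.18, -2.96, -0.84], [3.63, -2.42, -0.71], [3.99, -1.82, -0.56], [4.25, -1.18, -0.38], [4.39, -0.51, -0.18]], "delta_rot": [[-0.015, 0.049, -0.154], [-0.015, 0.049, -0.154], [-0.015, 0.049, -0.154], [-0.015, 0.049, -0.154], [-0.015, 0.049, -0.154], [-0.015, 0.049, -0.154], [-0.015, 0.049, -0.154], [-0.015, 0.049, -0.154], [-0.015, 0.049, -0.154], [-0.015, 0.049, -0.154], [-0.015, 0.049, -0.154], [-0.015, 0.049, -0.154], [-0.015, 0.049, -0.154], [-0.015, 0.049, -0.154], [-0.015, 0.049, -0.154], [-0.015, 0.049, -0.154]]}
```

```bash
python3 - <<'E'
from plan import *
rows(W(.085,np.pi/2,.12),rot(Sw),16)
E
```

```text
t 0.1 pos [ 0.2238 -0.6098  0.2406] drot [0.594 0.178 0.558] q [ 1.23  0.32 -0.07  1.45  0.02  1.37 -0.06] F [-0.1 -0.1 -0.1] dist 0.709
{"dp": [[-3.53, -2.68, 0.17], [-3.62, -2.55, 0.23], [-3.71, -2.41, 0.28], [-3.8, -2.27, 0.32], [-3.88, -2.12, 0.36], [-3.95, -1.97, 0.39], [-4.02, -1.82, 0.42], [-4.09, -1.66, 0.44], [-4.15, -1.5, 0.45], [-4.2, -1.34, 0.46], [-4.25, -1.17, 0.46], [-4.29, -1.01, 0.45], [-4.33, -0.84, 0.44], [-4.36, -0.67, 0.42], [-4.39, -0.51, 0.39], [-4.41, -0.34, 0.36]], "delta_rot": [[0.037, 0.011, 0.035], [0.037, 0.011, 0.035], [0.037, 0.011, 0.035], [0.037, 0.011, 0.035], [0.037, 0.011, 0.035], [0.037, 0.011, 0.035], [0.037, 0.011, 0.035], [0.037, 0.011, 0.035], [0.037, 0.011, 0.035], [0.037, 0.011, 0.035], [0.037, 0.011, 0.035], [0.037, 0.011, 0.035], [0.037, 0.011, 0.035], [0.037, 0.011, 0.035], [0.037, 0.011, 0.035], [0.037, 0.011, 0.035]]}
```

```bash
python3 -m crank '{"dp":[[-3.5,-2.7,-0.3],[-3.6,-2.6,-0.3],[-3.7,-2.4,-0.2],[-3.8,-2.3,0],[-3.9,-2.1,0.2],[-4.0,-2.0,0.4],[-4.0,-1.8,0.4],[-4.1,-1.7,0.4]],"delta_rot":[[0.037,0.011,0.035],[0.037,0.011,0.035],[0.037,0.011,0.035],[0.037,0.011,0.035],[0.037,0.011,0.035],[0.037,0.011,0.035],[0.037,0.011,0.035],[0.037,0.011,0.035]]}' 0 20
python3 - <<'E'
from plan import *
rows(W(.085,np.pi/2,.12),rot(Sw),8)
E
```

```text
time: 0.9
position: [0.3348, -0.2798, 0.2441]
tool_rot: [-2.137, 2.002, -0.337]
ft_force: [5.0, -0.7, 10.9]
grip_width: 0.361
t 0.9 pos [ 0.3348 -0.2798  0.2441] drot [0.306 0.096 0.271] q [ 0.98 -0.3  -0.15  2.1  -0.28  1.14 -0.58] F [ 5.  -0.7 10.9] dist 0.362
{"dp": [[-4.28, -1.34, 0.65], [-4.33, -1.17, 0.65], [-4.37, -0.99, 0.63], [-4.41, -0.82, 0.62], [-4.44, -0.65, 0.59], [-4.47, -0.48, 0.56], [-4.49, -0.3, 0.52], [-4.5, -0.13, 0.48]], "delta_rot": [[0.038, 0.012, 0.034], [0.038, 0.012, 0.034], [0.038, 0.012, 0.034], [0.038, 0.012, 0.034], [0.038, 0.012, 0.034], [0.038, 0.012, 0.034], [0.038, 0.012, 0.034], [0.038, 0.012, 0.034]]}
```

```bash
python3 - <<'E'
from plan import *
rows(np.array([.47,-.04,.25]),R.from_matrix(np.eye(3))*(cur()[2]*R.from_rotvec(np.array([.306,.096,.271]))),8)
E
```

```text
t 0.9 pos [ 0.3348 -0.2798  0.2441] drot [0.306 0.096 0.271] q [ 0.98 -0.3  -0.15  2.1  -0.28  1.14 -0.58] F [ 5.  -0.7 10.9] dist 0.275
{"dp": [[-2.89, -1.83, 0.39], [-2.95, -1.72, 0.42], [-3.01, -1.6, 0.45], [-3.07, -1.48, 0.47], [-3.12, -1.36, 0.49], [-3.17, -1.23, 0.5], [-3.22, -1.11, 0.5], [-3.26, -0.98, 0.51]], "delta_rot": [[0.038, 0.012, 0.034], [0.038, 0.012, 0.034], [0.038, 0.012, 0.034], [0.038, 0.012, 0.034], [0.038, 0.012, 0.034], [0.038, 0.012, 0.034], [0.038, 0.012, 0.034], [0.038, 0.012, 0.034]]}
```

```bash
python3 -m crank '{"dp":[[-2.9,-1.8,0.4],[-2.9,-1.8,0.4],[-2.9,-1.8,0.4],[-3.0,-1.7,0.4],[-3.0,-1.6,0.4],[-3.1,-1.5,0.4],[-3.1,-1.4,0.4],[-3.2,-1.2,0.4]],"delta_rot":[[0,0,0],[0,0,0],[0.03,0.01,0.03],[0.03,0.01,0.03],[0.04,0.012,0.04],[0.04,0.012,0.04],[0.04,0.012,0.04],[0.04,0.012,0.04]]}'
python3 - <<'E'
from plan import *
rows(W(.085,np.pi/2,.045),rot(Sw),8)
E
```

```text
time: 1.7
position: [0.5119, -0.0632, 0.2397]
tool_rot: [-1.799, 2.11, -0.515]
ft_force: [0.0, -0.9, -0.8]
grip_width: 0.007
t 1.7 pos [ 0.5119 -0.0632  0.2397] drot [0.125 0.043 0.053] q [ 0.28 -0.3  -0.2   2.16 -0.04  0.79 -1.63] F [ 0.  -0.9 -0.8] dist 0.154
{"dp": [[-1.42, 1.14, 0.64], [-1.41, 1.16, 0.61], [-1.41, 1.18, 0.58], [-1.4, 1.2, 0.56], [-1.4, 1.21, 0.53], [-1.39, 1.23, 0.51], [-1.39, 1.25, 0.48], [-1.38, 1.26, 0.45]], "delta_rot": [[0.016, 0.005, 0.007], [0.016, 0.005, 0.007], [0.016, 0.005, 0.007], [0.016, 0.005, 0.007], [0.016, 0.005, 0.007], [0.016, 0.005, 0.007], [0.016, 0.005, 0.007], [0.016, 0.005, 0.007]]}
```

```bash
python3 -m crank '{"dp":[[0,2.2,0.2],[0,2.2,0.2],[0,2.2,0.3],[0,2.0,0.3],[-1.2,0.5,0.3],[-1.2,0.4,0.3],[-1.4,0.3,0.3],[-1.4,0.2,0.3]],"delta_rot":[[0,0,0],[0,0,0],[0,0,0],[0,0,0],[0.03,0.01,0.01],[0.03,0.01,0.01],[0.03,0.01,0.01],[0.03,0.01,0.01]]}'
cat >>plan.py <<'E'
def wf(P):
    d=P-wp(p,0,np.zeros(1),0)[0];return np.array([d@Sw,d@Dw,d@Zw]).round(4)
E
python3 - <<'E'
from plan import *
rows(W(.085,np.pi/2,.045),rot(Sw),8);print(wf(cur()[1]))
E
```

```text
time: 2.5
position: [0.4931, -0.0052, 0.1542]
tool_rot: [-1.713, 2.113, -0.63]
ft_force: [-2.4, -3.1, 6.4]
grip_width: 0.003
t 2.5 pos [ 0.4931 -0.0052  0.1542] drot [ 0.039 -0.001  0.017] q [ 0.1  -0.3  -0.27  2.37  0.26  0.55 -2.15] F [-2.4 -3.1  6.4] dist 0.067
{"dp": [[-0.73, 0.34, -0.21], [-0.73, 0.34, -0.22], [-0.73, 0.34, -0.22], [-0.72, 0.35, -0.22], [-0.72, 0.35, -0.22], [-0.72, 0.35, -0.22], [-0.72, 0.35, -0.22], [-0.72, 0.35, -0.23]], "delta_rot": [[0.005, -0.0, 0.002], [0.005, -0.0, 0.002], [0.005, -0.0, 0.002], [0.005, -0.0, 0.002], [0.005, -0.0, 0.002], [0.005, -0.0, 0.002], [0.005, -0.0, 0.002], [0.005, -0.0, 0.002]]}
[0.0577 0.0572 0.0268]
```

```bash
cat >> plan.py <<'E'
def snap(tag):
    v=[]
    for n,o in(("top",(150,125,340,270)),("side",(180,120,340,250))):
        i=ctrl.get_image(n);cv2.imwrite(f"pics/{n}_{tag}.png",i)
        a,b,c,d=o;v.append(cv2.resize(i[b:d,a:c],(390,int(390*(d-b)/(c-a))),interpolation=cv2.INTER_CUBIC))
    h=max(x.shape[0] for x in v);v=[cv2.copyMakeBorder(x,0,h-x.shape[0],0,0,cv2.BORDER_CONSTANT) for x in v]
    cv2.imwrite(f"pics/z_{tag}.png",np.hstack(v))
    s=ctrl.get_state();print(s["time"],s["position"].round(4),s["ft_force"].round(2),s["joint_positions"].round(2),wf(s["position"]))
E
python3 -c "
from plan import *
snap('a')"
```

```text
2.6 [ 0.4933 -0.0035  0.1545] [-1.63  2.32  4.72] [ 0.1  -0.3  -0.27  2.37  0.26  0.55 -2.14] [0.0561 0.0572 0.0272]
```

View pics/z_a.png

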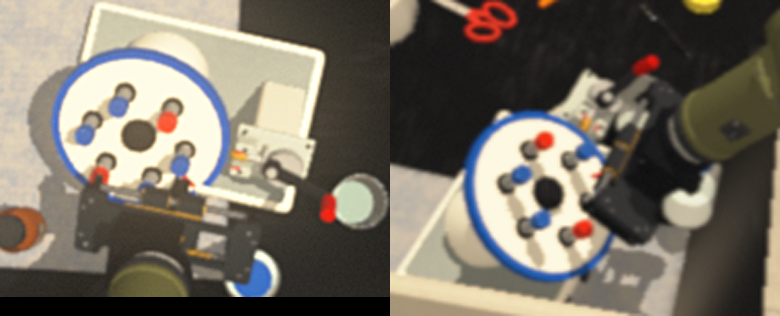

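```bash
cat >> plan.py <<'E'
def polar(tag,f=None):
    ph=np.linspace(-np.pi,np.pi,780);rr=np.linspace(.064,.102,39)
    out=[]
    for n in("top","side"):
        i=cv2.imread(f"pics/{n}_{tag}.png")
        P=np.vstack([wp(p,r,ph,.006) for r in rr]);q=proj(n,P).reshape(39,780,2).astype(np.float32)
        o=cv2.remap(i,q[...,0],q[...,1],cv2.INTER_LINEAR)
        out.append(cv2.resize(o,None,fx=1,fy=3))
        for k in range(-12,13): cv2.putText(out[-1],str(k*15),(int((k*15+180)/360*779)-10,112),0,.3,(0,0,0))
    cv2.imwrite(f"pics/pol_{tag}.png",np.vstack(out))
E
python3 -c "
from plan import *
snap('b');polar('a');polar('b')
a=cv2.imread('pics/pol_a.png');b=cv2.imread('pics/pol_b.png');cv2.imwrite('pics/pol_ab.png',np.vstack([a,b]))"
```

```text
2.7 [ 0.494  -0.0053  0.1555] [-0.32  1.16  3.07] [ 0.1  -0.3  -0.27  2.37  0.26  0.55 -2.14] [0.0576 0.0557 0.0274]
```

View pics/pol_ab.png

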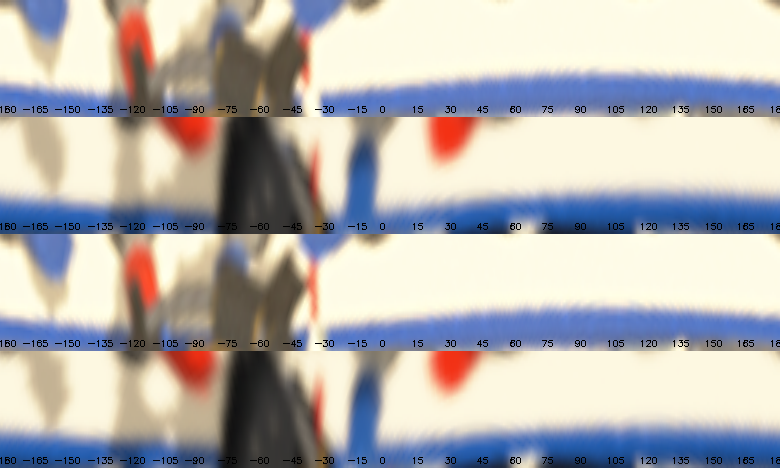

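View pics/z_b.png

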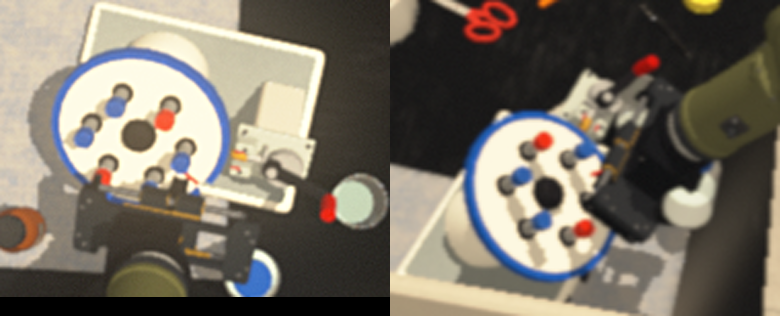

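```bash
python3 -m crank '{"dp":[[0,0,0.1],[0,0,0.1],[0,0,0],[0,0,0],[0,0,0],[0,0,0],[0,0,0],[0,0,0]],"delta_rot":[[0,0,0],[0,0,0],[0,0,0],[0,0,0],[0,0,0],[0,0,0],[0,0,0],[0,0,0]]}'; python3 -c "
from plan import *
snap('c');polar('c')"
```

```text
time: 3.5
position: [0.4955, -0.0063, 0.1545]
tool_rot: [-1.711, 2.113, -0.631]
ft_force: [-2.8, 2.3, 6.3]
grip_width: 0.001
3.6 [ 0.4955 -0.0063  0.1545] [-3.1   2.41  7.4 ] [ 0.1  -0.29 -0.27  2.37  0.26  0.54 -2.14] [0.0583 0.0549 0.0256]
```

View pics/pol_c.png

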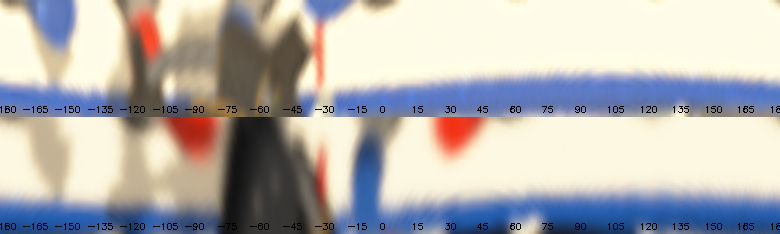

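View pics/z_c.png

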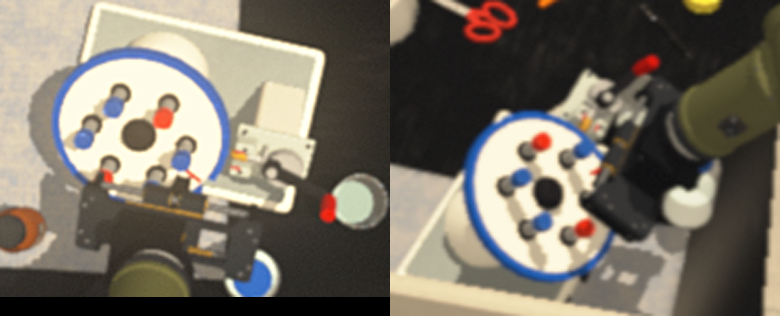

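```bash
python3 -m crank '{"dp":[[0.19,-0.2,0],[0.19,-0.2,0],[0.19,-0.2,0],[0.19,-0.2,0],[0.19,-0.2,0],[0.19,-0.2,0],[0.19,-0.2,0],[0.19,-0.2,0]],"delta_rot":[[0,0,-0.035],[0,0,-0.035],[0,0,-0.035],[0,0,-0.035],[0,0,-0.035],[0,0,-0.035],[0,0,-0.035],[0,0,-0.035]]}'; python3 -c "
from plan import *
snap('d');polar('d')"
```

```text
time: 4.4
position: [0.5076, -0.0218, 0.1645]
tool_rot: [-2.027, 1.885, -0.706]
ft_force: [-2.8, 3.4, 7.5]
grip_width: 0.008
4.5 [ 0.5078 -0.0219  0.1647] [-3.39  3.93  7.99] [ 0.04 -0.28 -0.17  2.34  0.27  0.55 -1.82] [0.0708 0.0364 0.0251]
```

View pics/pol_d.png

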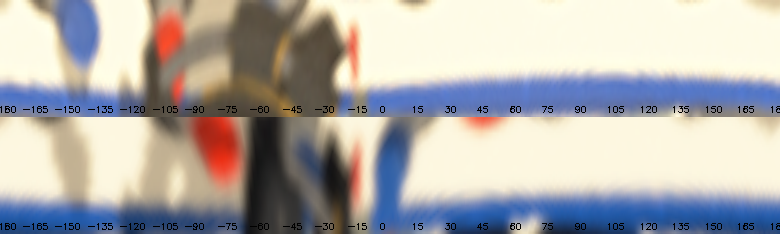

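View pics/z_d.png

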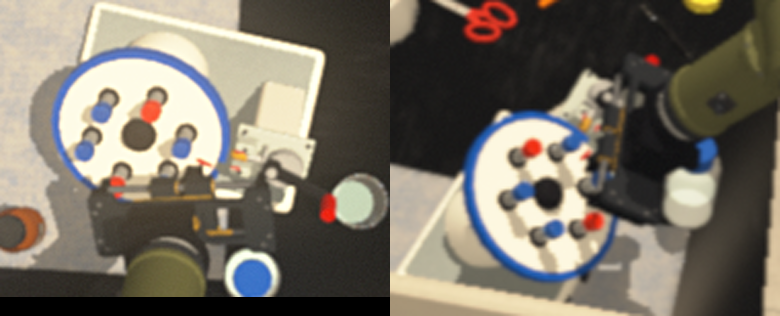

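```bash
python3 -m crank '{"dp":[[0.2,-0.21,0],[0.2,-0.21,0],[0.2,-0.21,0],[0.2,-0.21,0],[0.2,-0.21,0],[0.2,-0.21,0],[0.2,-0.21,0],[0.1,-0.1,0]],"delta_rot":[[0,0,-0.037],[0,0,-0.037],[0,0,-0.037],[0,0,-0.037],[0,0,-0.037],[0,0,-0.037],[0,0,-0.037],[0,0,-0.018]]}'; python3 -c "
from plan import *
snap('e');polar('e')"
```

```text
time: 5.3
position: [0.5228, -0.0322, 0.1757]
tool_rot: [-2.313, 1.619, -0.771]
ft_force: [-4.6, 6.1, 7.9]
grip_width: 0.004
5.4 [ 0.5227 -0.0321  0.1756] [-4.16  5.19  7.62] [-0.01 -0.26 -0.09  2.3   0.28  0.57 -1.52] [0.0774 0.0163 0.0244]
```

View pics/pol_e.png

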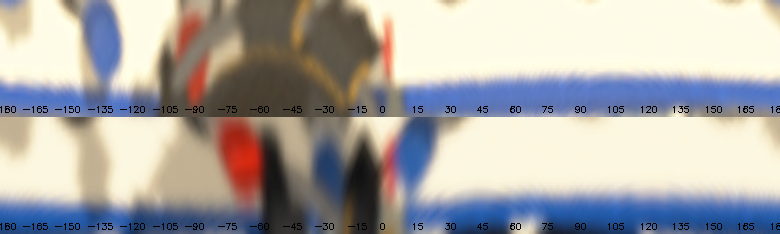

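View pics/z_e.png

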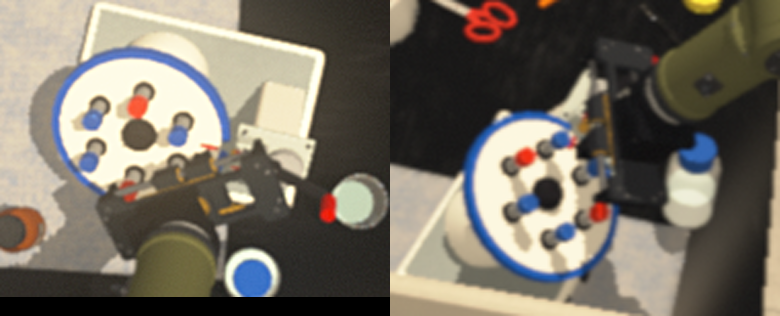

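```bash
python3 -c "
from plan import *
v=[]
for n,a,b in(('top',235,175),('side',240,145)):
  i=cv2.imread(f'pics/{n}_e.png');k=9
  s=cv2.resize(i[b:b+42,a:a+42],None,fx=k,fy=k,interpolation=cv2.INTER_CUBIC)
  for r,h in [(.07,.006),(.08,.006),(.09,.006),(.1,.006),(.115,.006),(.13,.006)]:
    q=proj(n,wp(p,r,np.zeros(1),h))[0]
    cv2.circle(s,tuple(int((x-o+.5)*k) for x,o in zip(q,(a,b))),2,(0,255,0),-1)
  v.append(s)
cv2.imwrite('pics/slot_e.png',np.hstack(v))"
```

```text
(no output)
```

View pics/slot_e.png

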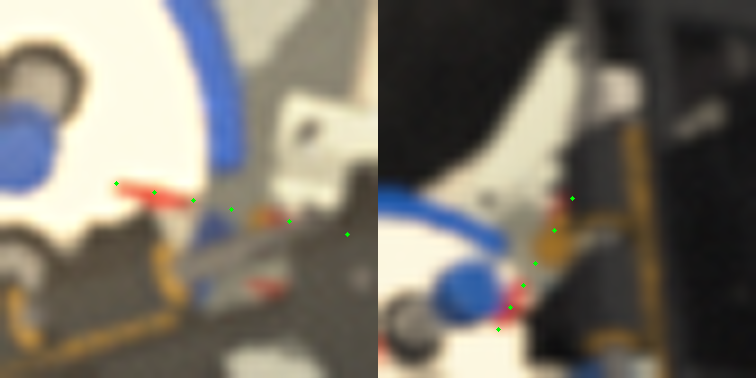

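```bash
python3 -c "
from plan import *
v=[]
for n,a,b in(('top',245,178),('side',240,145)):
  i=cv2.imread(f'pics/{n}0.png');k=9
  s=cv2.resize(i[b:b+42,a:a+42],None,fx=k,fy=k,interpolation=cv2.INTER_CUBIC)
  for r,h in [(.1,.0),(.104,.0),(.119,.0),(.13,0.),(.152,.03)]:
    q=proj(n,wp(p,r,np.zeros(1),h))[0]
    cv2.circle(s,tuple(int((x-o+.5)*k) for x,o in zip(q,(a,b))),2,(0,255,0),-1)
  v.append(s)
cv2.imwrite('pics/slot_0.png',np.hstack(v))"
```

```text
(no output)
```

View pics/slot_0.png

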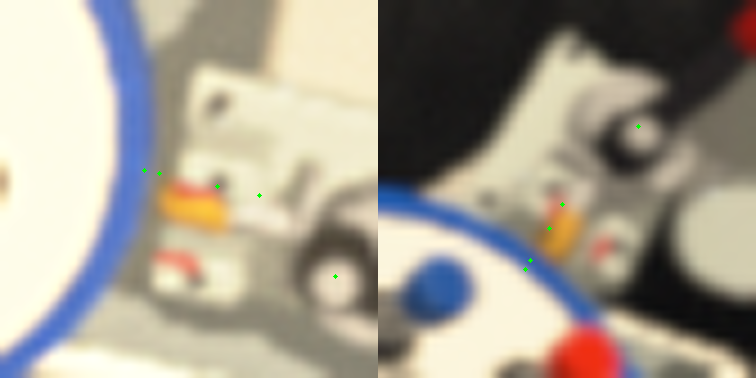

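```bash
cat >> plan.py <<'E'
def tri(a,b):
    o1,d1=ray("top",a);o2,d2=ray("side",b)
    t=np.linalg.lstsq(np.c_[d1,-d2],o2-o1,rcond=None)[0];A_,B_=o1+d1*t[0],o2+d2*t[1]
    return (A_+B_)/2,np.linalg.norm(A_-B_)
E
python3 -c "
from plan import *
f=lambda u,v,a,b:(u/9-.5+a,v/9-.5+b)
for n,t,s in [('up',(200,192),(175,205)),('dn',(180,262),(222,248)),('boss',(335,283),(262,133)),('brass',(195,210),(182,233)),('brass tip',(163,207),(170,252))]:
  P,e=tri(f(*t,245,178),f(*s,240,145));print(n,P,wf(P),e)
"
```

```text
up [ 0.53793792 -0.07387787  0.18324205] [ 0.1147 -0.0078  0.0168] 0.0007388634127381512
dn [ 0.5210541  -0.06894187  0.1711911 ] [0.1136 0.0135 0.017 ] 0.0008617200394502389
boss [ 0.51494084 -0.10723008  0.18649466] [0.1523 0.0026 0.0281] 0.0010456478159439864
brass [ 0.53463616 -0.07281872  0.17084758] [0.1144 0.0021 0.0086] 0.0017004278971205343
brass tip [ 0.53628458 -0.06465961  0.17027527] [0.1061 0.0026 0.0083] 0.003301653877764143
```

```bash
python3 -c "
from plan import *
# hub by dark blob centroid
for tag in('0','_c','_e'):
  c={}
  for n,(a,b,x,y) in {'top':(205,178,232,203),'side':(233,186,253,210)}.items():
    i=cv2.imread(f'pics/{n}{tag}.png');g=cv2.cvtColor(i,6)[b:y,a:x]
    m=(g<75).astype('uint8');_,l,st,ce=cv2.connectedComponentsWithStats(m);k=1+np.argmax(st[1:,4]);c[n]=ce[k]+[a,b];print(n,st[k],c[n])
  P,e=tri(c['top'],c['side']);print(tag,P,wf(P),e)
"
cat > line.py <<'E'
from plan import *
# triangulate red line
import sys
for tag in sys.argv[1:]:
  pts=[]
  for n,(a,b,x,y) in {'top':(246,190,260,201),'side':(290-40,170,260,184)}.items():
    i=cv2.imread(f'pics/{n}_{tag}.png').astype(int)
    m=(i[...,2]>150)&(i[...,2]-i[...,1]>60)&(i[...,2]-i[...,0]>60)
    w=np.argwhere(m[b:y,a:x])[:,::-1]+[a,b];print(n,len(w),w.mean(0) if len(w) else '',w.min(0),w.max(0))
E
python3 line.py e
```

```text
top 15 [251.26666667 196.26666667] [248 195] [255 197]
side 9 [254.55555556 178.22222222] [253 176] [256 180]Traceback (most recent call last):
  File "<string>", line 8, in <module>
    m=(g<75).astype('uint8');_,l,st,ce=cv2.connectedComponentsWithStats(m);k=1+np.argmax(st[1:,4]);c[n]=ce[k]+[a,b];print(n,st[k],c[n])
                                                                               ~~~~~~~~~^^^^^^^^^^
    return _wrapfunc(a, 'argmax', axis=axis, out=out, **kwds)
    return bound(*args, **kwds)
ValueError: attempt to get argmax of an empty sequence
```

```bash
python3 -c "
from plan import *
for tag in('0','_c'):
  c={}
  for n,(a,b,x,y) in {'top':(205,178,232,203),'side':(233,186,253,210)}.items():
    i=cv2.imread(f'pics/{n}{tag}.png');g=i[b:y,a:x].max(2)
    m=(g<100).astype('uint8');_,l,st,ce=cv2.connectedComponentsWithStats(m);k=1+np.argmax(st[1:,4]);c[n]=ce[k]+[a,b];print(n,st[k],c[n])
  P,e=tri(c['top'],c['side']);print(tag,P,wf(P),e)
P,e=tri((251.27,196.27),(254.55,178.2));print('line',wf(P),e)
for h in(.006,.02): print(proj('top',wp(p,0,np.zeros(1),h)),proj('side',wp(p,0,np.zeros(1),h)))
"
```

```text
top [10 19  1  1  1] [215. 197.]
side [  6   7  12  13 113] [244.69911504 198.84955752]
0 [0.54937116 0.04360092 0.18194739] [-0.0024  0.0052  0.0244] 0.013602517367315674
top [ 6 12 14  8 22] [216.90909091 194.77272727]
side [  6   7  11  14 117] [244.22222222 199.14529915]
_c [0.55328738 0.03969839 0.17423888] [0.0006 0.0058 0.0153] 0.01028190888523469
line [ 0.0793 -0.001   0.0096] 0.00024759288083370424
[[217.55751171 188.30874171]] [[242.68555444 199.1835623 ]]
[[216.36693851 191.33471616]] [[245.27432931 197.78883704]]
```

```bash
python3 -c "
from plan import *
v=[]
for n,a,b in(('top',200,172),('side',222,178)):
  i=cv2.imread(f'pics/{n}0.png');k=9
  s=cv2.resize(i[b:b+42,a:a+42],None,fx=k,fy=k,interpolation=cv2.INTER_CUBIC);v.append(s)
cv2.imwrite('pics/hub_0.png',np.hstack(v))
g=lambda n,a,b,c,d,th:(lambda m:(m.mean(0)+[a,b],len(m)))(np.argwhere(cv2.imread(f'pics/{n}0.png')[b:d,a:c].max(2)<th)[:,::-1])
for th in(90,110,130,150):
  t=g('top',207,180,228,201,th);s=g('side',236,188,252,208,th);P,e=tri(t[0],s[0]);print(th,t,s,wf(P),e)
"
```

```text
** On entry to DLASCL parameter number  4 had an illegal value
 ** On entry to DLASCL parameter number  4 had an illegal value
 ** On entry to DLASCL parameter number  4 had an illegal value
 ** On entry to DLASCL parameter number  4 had an illegal value
 ** On entry to DLASCL parameter number  5 had an illegal value
 ** On entry to DLASCL parameter number  4 had an illegal value<string>:8: RuntimeWarning: Mean of empty slice.
  ret = um.true_divide(
Traceback (most recent call last):
  File "plan.py", line 41, in tri
    t=np.linalg.lstsq(np.c_[d1,-d2],o2-o1,rcond=None)[0];A_,B_=o1+d1*t[0],o2+d2*t[1]
      ~~~~~~~~~~~~~~~^^^^^^^^^^^^^^^^^^^^^^^^^^^^^^^^
numpy.linalg.LinAlgError: SVD did not converge in Linear Least Squares
```

View pics/hub_0.png

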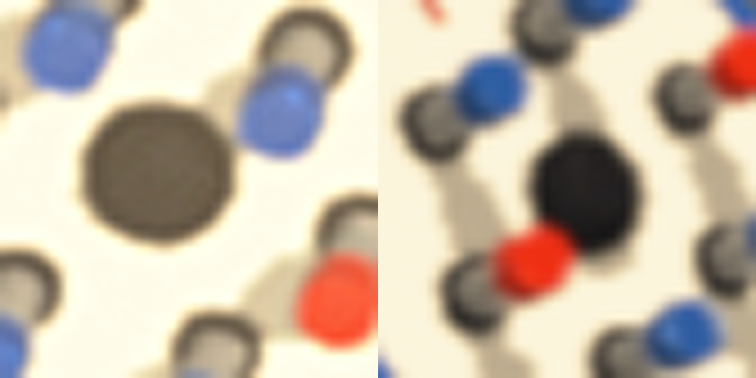

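```bash
python3 -c "
from plan import *
P,e=tri((217.2,190.6),(244.4,198.7));print(wf(P),e)
"
```

```text
[0.0007 0.0018 0.0127] 0.0005781051598821379
```

```bash
python3 -m crank '{"dp":[[-0.1,0.11,0],[-0.1,0.11,0],[0,0,0],[0,0,0],[0,0,0],[0,0,0],[0,0,0],[0,0,0]],"delta_rot":[[0,0,0.018],[0,0,0.018],[0,0,0],[0,0,0],[0,0,0],[0,0,0],[0,0,0],[0,0,0]]}'; python3 -c "
from plan import *
snap('f');polar('f')
v=[]
for n,a,b in(('top',245,178),('side',240,145)):
  s=cv2.resize(cv2.imread(f'pics/{n}_f.png')[b:b+42,a:a+42],None,fx=9,fy=9,interpolation=cv2.INTER_CUBIC);v.append(s)
cv2.imwrite('pics/slot_f.png',np.hstack(v))";python3 line.py f
```

```text
time: 6.2
position: [0.5203, -0.031, 0.1739]
tool_rot: [-2.277, 1.657, -0.763]
ft_force: [-4.3, 5.2, 7.6]
grip_width: 0.001
6.3 [ 0.5203 -0.031   0.1739] [-4.35  4.91  7.78] [-0.   -0.26 -0.1   2.31  0.28  0.57 -1.56] [0.0768 0.0194 0.0245]
top 13 [251.76923077 197.61538462] [248 197] [255 199]
side 12 [255.5 179. ] [254 177] [257 181]
```

View pics/slot_f.png

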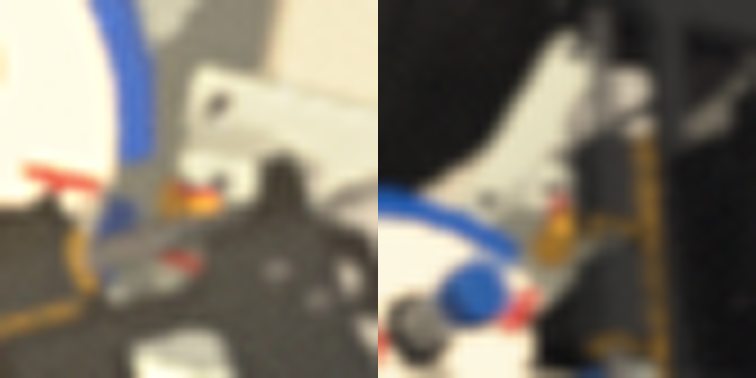

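```bash
python3 -c "
from plan import *
P,e=tri((251.77,197.6),(255.5,179.));w=wf(P);print(w,e,np.degrees(np.arctan2(w[1]-.0018,w[0]-.0007)))
rows(W(.16,0.3,.09),rot(Sw),8)"
```

```text
[0.0809 0.0035 0.0073] 0.00033376913104535657 1.2143172192161367
t 6.3 pos [ 0.5203 -0.031   0.1739] drot [0.036 0.011 0.537] q [-0.   -0.26 -0.1   2.31  0.28  0.57 -1.56] F [-4.3  4.9  7.8] dist 0.104
{"dp": [[0.62, 0.81, -0.81], [0.68, 0.76, -0.81], [0.73, 0.71, -0.81], [0.77, 0.66, -0.81], [0.82, 0.6, -0.82], [0.86, 0.54, -0.82], [0.89, 0.48, -0.82], [0.92, 0.41, -0.82]], "delta_rot": [[0.004, 0.001, 0.067], [0.004, 0.001, 0.067], [0.004, 0.001, 0.067], [0.004, 0.001, 0.067], [0.004, 0.001, 0.067], [0.004, 0.001, 0.067], [0.004, 0.001, 0.067], [0.004, 0.001, 0.067]]}
```

```bash
python3 -m crank '{"dp":[[0,0,-0.2],[0,0,-0.2],[0,0,-0.3],[0,0,-0.6],[0,0,-0.8],[0,0,-1],[0,0,-1],[0,0,-1]],"delta_rot":[[0,0,0],[0,0,0],[0,0,0],[0,0,0],[0,0,0],[0,0,0],[0,0,0],[0,0,0]]}'; python3 -c "
from plan import *
s,P,_=cur();print(wf(P),s['joint_positions'].round(2))
rows(knob(.33,.075),rot(-(-np.sin(.33)*Sw+np.cos(.33)*Dw)),8);print(wf(knob(.33,.075)))"
```

```text
time: 7.1
position: [0.515, -0.0246, 0.2057]
tool_rot: [-2.289, 1.67, -0.75]
ft_force: [1.0, 0.2, 0.4]
grip_width: 0.006
[0.0717 0.0067 0.0543] [ 0.05 -0.3  -0.16  2.26  0.22  0.67 -1.51]
t 7.1 pos [ 0.515  -0.0246  0.2057] drot [ 0.04   0.037 -0.703] q [ 0.05 -0.3  -0.16  2.26  0.22  0.67 -1.51] F [1.  0.2 0.4] dist 0.161
{"dp": [[1.47, 1.17, -0.73], [1.37, 1.29, -0.73], [1.25, 1.4, -0.73], [1.13, 1.5, -0.73], [1.0, 1.59, -0.74], [0.86, 1.67, -0.74], [0.71, 1.73, -0.75], [0.56, 1.78, -0.75]], "delta_rot": [[0.005, 0.005, -0.088], [0.005, 0.005, -0.088], [0.005, 0.005, -0.088], [0.005, 0.005, -0.088], [0.005, 0.005, -0.088], [0.005, 0.005, -0.088], [0.005, 0.005, -0.088], [0.005, 0.005, -0.088]]}
[0.2201 0.0233 0.115 ]
```

```bash
cat >> plan.py <<'E'
OFF=.0006*Sw+.0025*Dw+.0025*Zw
def lean(deg,xsign=1):
    a=np.radians(deg);z=-Rz.apply([-np.sin(a),0,np.cos(a)]);x=Sw*xsign
    return R.from_matrix(np.c_[x,np.cross(z,x),z])
def K(t,up=0,deg=17): return knob(t,0)+OFF-lean(deg).apply([0,0,1])*up
E
python3 -c "
from plan import *
print(K(.33,.0),K(.33,.08),K(1.7))
rows(np.array([.5,-.10,.275]),lean(17),8)"
```

```text
[ 0.4730939  -0.1678117   0.18499785] [ 0.45029146 -0.16260322  0.26150223] [ 0.45194077 -0.08359482  0.15742674]
t 7.1 pos [ 0.515  -0.0246  0.2057] drot [-0.253 -0.077  0.533] q [ 0.05 -0.3  -0.16  2.26  0.22  0.67 -1.51] F [1.  0.2 0.4] dist 0.104
{"dp": [[1.08, 0.08, -0.71], [1.07, 0.03, -0.72], [1.07, -0.02, -0.73], [1.06, -0.06, -0.74], [1.04, -0.11, -0.76], [1.03, -0.16, -0.77], [1.01, -0.2, -0.79], [0.99, -0.24, -0.8]], "delta_rot": [[-0.032, -0.01, 0.067], [-0.032, -0.01, 0.067], [-0.032, -0.01, 0.067], [-0.032, -0.01, 0.067], [-0.032, -0.01, 0.067], [-0.032, -0.01, 0.067], [-0.032, -0.01, 0.067], [-0.032, -0.01, 0.067]]}
```

```bash
python3 -m crank '{"dp":[[1.2,0.6,0],[1.2,0.5,-0.3],[1.1,0,-0.7],[1.1,0,-0.9],[1.0,-0.1,-0.9],[1.0,-0.2,-1],[1.0,-0.2,-1],[1.0,-0.2,-1]],"delta_rot":[[-0.03,-0.01,0],[-0.032,-0.01,0.07],[-0.032,-0.01,0.07],[-0.032,-0.01,0.07],[-0.032,-0.01,0.07],[-0.032,-0.01,0.08],[-0.032,-0.01,0.08],[-0.032,-0.01,0.08]]}' 5 20; python3 -c "
from plan import *
rows(K(.33,.06),lean(17),8)
snap('g');polar('g')
v=[]
for n,a,b in(('top',235,178),('side',240,145)):
  s=cv2.resize(cv2.imread(f'pics/{n}_g.png')[b:b+42,a:a+42],None,fx=9,fy=9,interpolation=cv2.INTER_CUBIC);v.append(s)
cv2.imwrite('pics/slot_g.png',np.hstack(v))"
```

```text
time: 7.9
position: [0.4975, -0.105, 0.272]
tool_rot: [-1.846, 2.296, -0.35]
ft_force: [-0.2, -0.2, -0.7]
grip_width: 0.557
t 7.9 pos [ 0.4975 -0.105   0.272 ] drot [ 0.003 -0.009  0.01 ] q [ 0.15 -0.21 -0.02  1.98  0.04  1.08 -1.67] F [-0.2 -0.2 -0.7] dist 0.078
{"dp": [[0.83, 0.44, 0.26], [0.83, 0.44, 0.26], [0.83, 0.44, 0.26], [0.83, 0.44, 0.26], [0.83, 0.44, 0.26], [0.83, 0.44, 0.26], [0.83, 0.44, 0.26], [0.83, 0.44, 0.25]], "delta_rot": [[0.0, -0.001, 0.001], [0.0, -0.001, 0.001], [0.0, -0.001, 0.001], [0.0, -0.001, 0.001], [0.0, -0.001, 0.001], [0.0, -0.001, 0.001], [0.0, -0.001, 0.001], [0.0, -0.001, 0.001]]}
8.0 [ 0.4987 -0.1068  0.2733] [ 0.05  0.23 -0.3 ] [ 0.15 -0.21 -0.02  1.97  0.04  1.08 -1.66] [ 0.1555 -0.0342  0.1083]
```

View pics/slot_g.png

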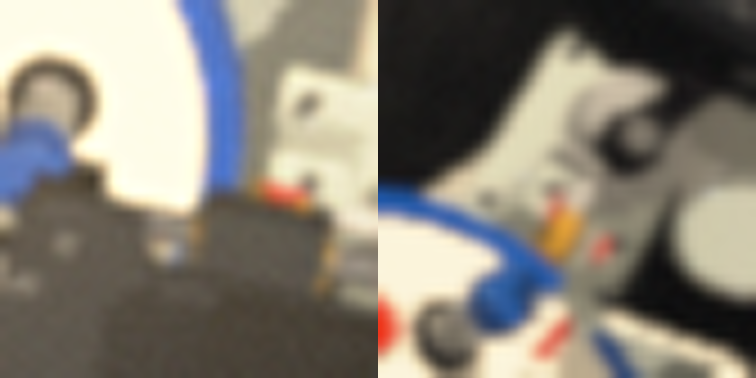

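View pics/z_g.png

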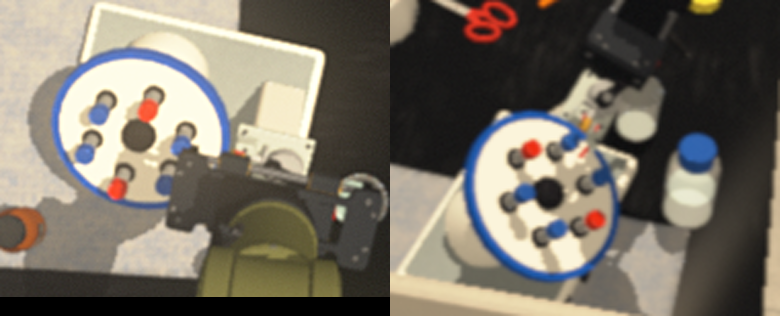

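```bash
python3 -c "
from plan import *
snap('h');polar('h')
a=cv2.imread('pics/pol_g.png');b=cv2.imread('pics/pol_h.png');cv2.imwrite('pics/pol_gh.png',np.vstack([a,b]))"
```

```text
8.1 [ 0.4975 -0.1046  0.2709] [-0.15  0.17  0.05] [ 0.15 -0.21 -0.02  1.98  0.04  1.08 -1.66] [ 0.1537 -0.0313  0.1073]
```

View pics/pol_gh.png

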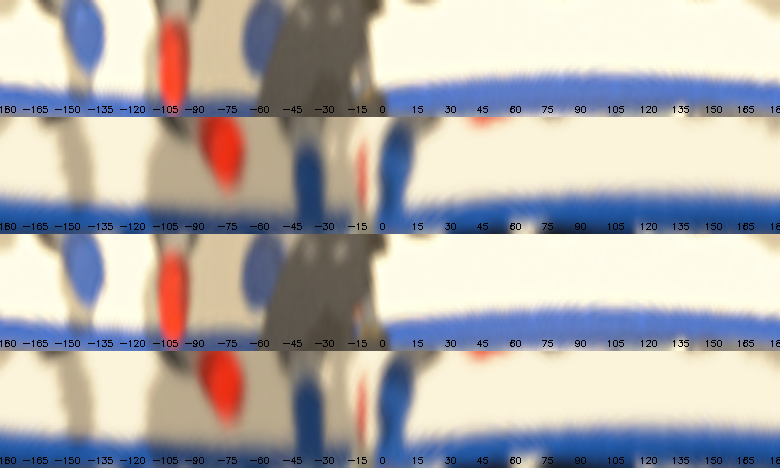

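```bash
cat >> plan.py <<'E'
def tang(phi): return rot(-np.sin(phi)*Sw-np.cos(phi)*Dw)
def Wt(r,phi,h): return W(r,-phi,h)+.0018*Dw
E
python3 -c "
from plan import *
f=np.radians(38);g=np.radians(33)
print(Wt(.084,g,.1),Wt(.084,g,.0275))
rows(Wt(.084,g,.09),tang(f),16)"
```

```text
[ 0.53012896 -0.02670259  0.2721237 ] [ 0.57066911 -0.03596268  0.21273518]
t 8.1 pos [ 0.4975 -0.1046  0.2709] drot [ 0.179  0.347 -2.197] q [ 0.15 -0.21 -0.02  1.98  0.04  1.08 -1.66] F [-0.2  0.2  0.1] dist 0.086
{"dp": [[-0.52, -0.12, 0.07], [-0.5, -0.18, 0.06], [-0.47, -0.25, 0.06], [-0.43, -0.31, 0.05], [-0.39, -0.37, 0.04], [-0.33, -0.42, 0.04], [-0.28, -0.46, 0.04], [-0.21, -0.49, 0.04], [-0.14, -0.52, 0.04], [-0.07, -0.53, 0.04], [0.0, -0.53, 0.05], [0.07, -0.53, 0.06], [0.14, -0.51, 0.06], [0.21, -0.49, 0.07], [0.27, -0.45, 0.08], [0.33, -0.41, 0.1]], "delta_rot": [[0.011, 0.022, -0.137], [0.011, 0.022, -0.137], [0.011, 0.022, -0.137], [0.011, 0.022, -0.137], [0.011, 0.022, -0.137], [0.011, 0.022, -0.137], [0.011, 0.022, -0.137], [0.011, 0.022, -0.137], [0.011, 0.022, -0.137], [0.011, 0.022, -0.137], [0.011, 0.022, -0.137], [0.011, 0.022, -0.137], [0.011, 0.022, -0.137], [0.011, 0.022, -0.137], [0.011, 0.022, -0.137], [0.011, 0.022, -0.137]]}
```

```bash
python3 -m crank '{"dp":[[-0.5,-0.5,0],[-0.5,-0.5,0],[-0.4,-0.5,0],[-0.4,-0.6,0],[-0.3,-0.6,0],[-0.2,-0.6,0],[-0.2,-0.6,0],[-0.2,-0.6,0]],"delta_rot":[[0,0.0,-0.14],[0,0.0,-0.14],[0,0,-0.14],[0,0,-0.14],[0,0,-0.14],[0,0,-0.14],[0,0,-0.14],[0,0,-0.14]]}' 0; python3 -c "
from plan import *
f=np.radians(38);g=np.radians(33)
print(wf(cur()[1]))
rows(Wt(.084,g,.075),tang(f),8)"
```

```text
time: 8.9
position: [0.5325, -0.0651, 0.2775]
tool_rot: [-2.923, 0.994, -0.456]
ft_force: [-0.3, -0.0, 0.1]
grip_width: 0.017
[ 0.1073 -0.0559  0.0981]
t 8.9 pos [ 0.5325 -0.0651  0.2775] drot [-0.029  0.332 -1.082] q [ 0.01 -0.15  0.02  1.91  0.08  1.09 -0.65] F [-0.3 -0.   0.1] dist 0.045
{"dp": [[-0.24, -0.4, 0.32], [-0.2, -0.43, 0.31], [-0.15, -0.46, 0.3], [-0.1, -0.47, 0.29], [-0.05, -0.48, 0.29], [0.01, -0.49, 0.28], [0.06, -0.48, 0.28], [0.11, -0.47, 0.28]], "delta_rot": [[-0.004, 0.041, -0.135], [-0.004, 0.041, -0.135], [-0.004, 0.041, -0.135], [-0.004, 0.041, -0.135], [-0.004, 0.041, -0.135], [-0.004, 0.041, -0.135], [-0.004, 0.041, -0.135], [-0.004, 0.041, -0.135]]}
```

```bash
python3 -m crank '{"dp":[[-0.2,-0.4,0.2],[-0.2,-0.4,0.2],[-0.2,-0.5,0.2],[-0.1,-0.5,0.2],[-0.1,-0.5,0.2],[0,-0.5,0.2],[0,-0.5,0.2],[0.1,-0.5,0.2]],"delta_rot":[[-0.004,0.041,-0.135],[-0.004,0.041,-0.135],[-0.004,0.041,-0.135],[-0.004,0.041,-0.135],[-0.004,0.041,-0.135],[-0.004,0.041,-0.135],[-0.004,0.041,-0.135],[-0.004,0.041,-0.135]]}' 0; python3 -c "
from plan import *
f=np.radians(38);g=np.radians(33)
print(wf(cur()[1]))
rows(Wt(.084,g,.031),tang(f),8)
snap('i')"
```

```text
time: 9.7
position: [0.5436, -0.0246, 0.2561]
tool_rot: [2.707, 0.608, 0.782]
ft_force: [-0.8, 0.7, 0.4]
grip_width: 0.006
[ 0.0654 -0.0452  0.0796]
t 9.7 pos [ 0.5436 -0.0246  0.2561] drot [-0.002  0.004  0.003] q [ 0.05 -0.3  -0.15  2.17  0.22  0.7   0.2 ] F [-0.8  0.7  0.4] dist 0.049
{"dp": [[-0.05, 0.04, 0.61], [-0.05, 0.04, 0.61], [-0.05, 0.04, 0.61], [-0.05, 0.04, 0.61], [-0.05, 0.04, 0.61], [-0.05, 0.04, 0.61], [-0.05, 0.04, 0.61], [-0.05, 0.04, 0.61]], "delta_rot": [[-0.0, 0.001, 0.0], [-0.0, 0.001, 0.0], [-0.0, 0.001, 0.0], [-0.0, 0.001, 0.0], [-0.0, 0.001, 0.0], [-0.0, 0.001, 0.0], [-0.0, 0.001, 0.0], [-0.0, 0.001, 0.0]]}
9.8 [ 0.5423 -0.029   0.2547] [ 0.34 -1.1   0.64] [ 0.07 -0.3  -0.16  2.17  0.22  0.7   0.2 ] [ 0.07   -0.0442  0.0786]
```

View pics/z_i.png

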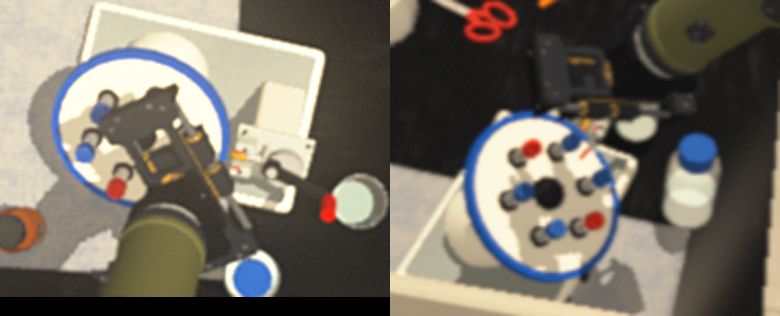

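```bash
python3 -m crank '{"dp":[[-0.05,0.04,0.7],[-0.05,0.04,0.7],[-0.05,0.04,0.7],[-0.05,0.04,0.7],[-0.05,0.04,0.6],[-0.05,0.04,0.6],[-0.05,0.04,0.4],[0,0,0.2]],"delta_rot":[[0,0,0],[0,0,0],[0,0,0],[0,0,0],[0,0,0],[0,0,0],[0,0,0],[0,0,0]]}'; python3 -c "
from plan import *
s,P,_=cur();f=np.radians(38);g=np.radians(33)
w=wf(P);print(w,np.hypot(w[0],w[1]-.0018))
rows(Wt(.084,g,.0255),tang(f),2)"
```

```text
time: 10.6
position: [0.5679, -0.0397, 0.2187]
tool_rot: [2.711, 0.586, 0.78]
ft_force: [0.3, -0.1, -0.1]
grip_width: -0.001
[ 0.0747 -0.0459  0.0334] 0.0886305816295933
t 10.6 pos [ 0.5679 -0.0397  0.2187] drot [ 0.003  0.009 -0.01 ] q [ 0.08 -0.21 -0.15  2.18  0.26  0.6   0.18] F [ 0.3 -0.1 -0.1] dist 0.009
{"dp": [[0.06, -0.23, 0.39], [0.06, -0.23, 0.4]], "delta_rot": [[0.001, 0.004, -0.005], [0.001, 0.004, -0.005]]}
```

```bash
python3 -m crank '{"dp":[[0.05,-0.2,0.1],[0.05,-0.2,0.2],[0,0,0.1],[0,0,0.1],[0,0,0.1],[0,0,0.1],[0,0,0.1],[0,0,0]],"delta_rot":[[0,0,0],[0,0,0],[0,0,0],[0,0,0],[0,0,0],[0,0,0],[0,0,0],[0,0,0]]}'; python3 -c "
from plan import *
s,P,_=cur()
w=wf(P);print(w,np.hypot(w[0],w[1]-.0018),s['ft_force']@Zw)
snap('j');polar('j')"
```

```text
time: 11.4
position: [0.5724, -0.0364, 0.2126]
tool_rot: [2.709, 0.587, 0.783]
ft_force: [-4.5, 1.0, 4.3]
grip_width: 0.004
[ 0.0705 -0.0453  0.0264] 0.08478596581982185 6.180011578723578
11.5 [ 0.5723 -0.0364  0.2125] [-3.51  0.93  4.87] [ 0.08 -0.19 -0.16  2.18  0.28  0.59  0.15] [ 0.0705 -0.0452  0.0264]
```

View pics/pol_j.png

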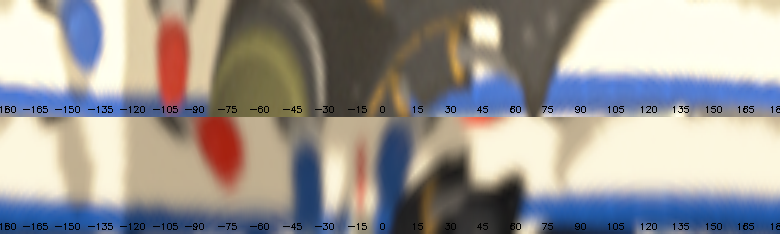

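View pics/z_j.png

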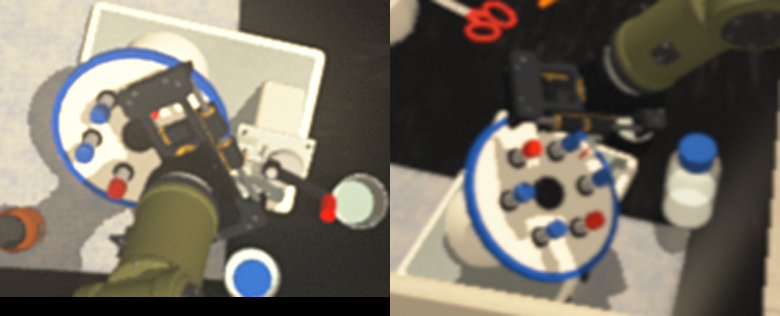

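```bash
python3 -m crank '{"dp":[[0.22,0.02,0],[0.22,0.02,0],[0.22,0.02,0],[0.22,0.02,0],[0.22,0.02,0],[0.22,0.02,0],[0.22,0.02,0],[0.22,0.02,0]],"delta_rot":[[0,0,-0.026],[0,0,-0.026],[0,0,-0.026],[0,0,-0.026],[0,0,-0.026],[0,0,-0.026],[0,0,-0.026],[0,0,-0.026]]}'; python3 -c "
from plan import *
s,P,_=cur()
w=wf(P);print(w,np.hypot(w[0],w[1]-.0018),s['ft_force']@Zw)
snap('k');polar('k')
v=[]
for n,a,b in(('top',235,178),('side',240,145)):
  s=cv2.resize(cv2.imread(f'pics/{n}_k.png')[b:b+42,a:a+42],None,fx=9,fy=9,interpolation=cv2.INTER_CUBIC);v.append(s)
cv2.imwrite('pics/slot_k.png',np.vstack([np.hstack(v),cv2.resize(cv2.imread('pics/pol_k.png'),(756,200))]))";python3 line.py k
```

```text
time: 12.3
position: [0.5857, -0.028, 0.2199]
tool_rot: [2.594, 0.855, 0.727]
ft_force: [-4.7, 1.9, 5.4]
grip_width: 0.006
[ 0.0593 -0.0586  0.026 ] 0.08464425556409602 7.2848748933858465
12.4 [ 0.5859 -0.0277  0.2201] [-4.9   2.09  5.15] [ 0.05 -0.17 -0.15  2.14  0.3   0.6   0.33] [ 0.059  -0.0588  0.0261]Traceback (most recent call last):
  File "line.py", line 9, in <module>
    w=np.argwhere(m[b:y,a:x])[:,::-1]+[a,b];print(n,len(w),w.mean(0) if len(w) else '',w.min(0),w.max(0))
                                                                                       ~~~~~^^^
    return umr_minimum(a, axis, None, out, keepdims, initial, where)
ValueError: zero-size array to reduction operation minimum which has no identity
```

View pics/slot_k.png

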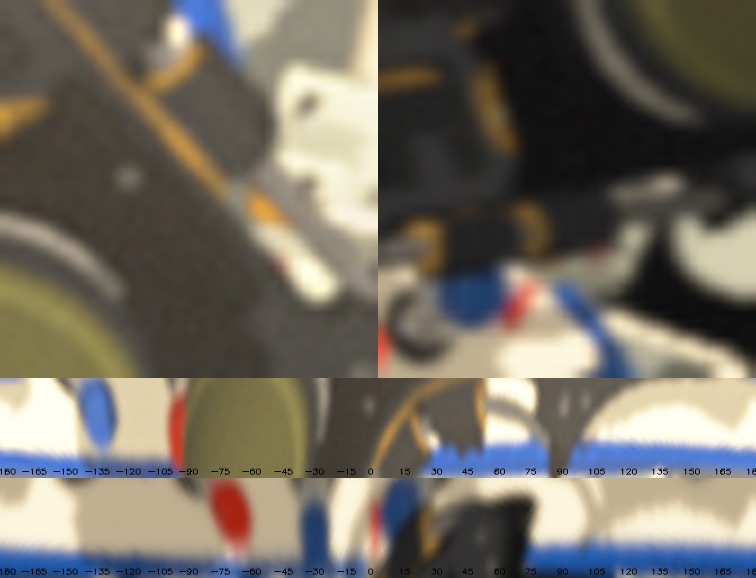

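```bash
python3 -c "
from plan import *
for t in 'efghjk':
  i=cv2.imread(f'pics/side_{t}.png').astype(int);b,y,a,x=170,190,250,266
  c=i[b:y,a:x];w=np.clip(c[...,2]-np.maximum(c[...,1],c[...,0])-35,0,None).astype(float)
  Y,X=np.mgrid[b:y,a:x];print(t,w.sum(),(w*X).sum()/w.sum(),(w*Y).sum()/w.sum())
for d in (-4,-2,0,2): print(d,proj('side',wp(p,.08,np.radians([d]),.0085)))
"
```

```text
e 641.0 254.9594383775351 177.81903276131044
f 898.0 255.7839643652561 178.1915367483296
g 924.0 260.0887445887446 178.17316017316017
h 843.0 260.29893238434164 177.72241992882562
j 347.0 259.60806916426515 182.164265129683
k 541.0 255.3290203327172 178.28650646950092
-4 [[256.13566677 179.59576249]]
-2 [[255.44460408 178.96411168]]
0 [[254.73827416 178.35506017]]
2 [[254.01740752 177.76930749]]
```

```bash
python3 -m crank '{"dp":[[0,0,0],[0,0,0],[0,0,0],[0,0,0],[0,0,-0.1],[0,0,-0.1],[0,0,-0.2],[0,0,-0.2]],"delta_rot":[[0,0,0],[0,0,0],[0,0,0],[0,0,0],[0,0,0],[0,0,0],[0,0,0],[0,0,0]]}'; python3 -c "
from plan import *
s,P,_=cur()
w=wf(P);print(w,np.hypot(w[0],w[1]-.0018),s['ft_force']@Zw)
i=ctrl.get_image('side');cv2.imwrite('pics/side_l.png',i)
i=cv2.imread(f'pics/side_l.png').astype(int);b,y,a,x=170,190,250,266
c=i[b:y,a:x];w=np.clip(c[...,2]-np.maximum(c[...,1],c[...,0])-35,0,None).astype(float)
Y,X=np.mgrid[b:y,a:x];print(w.sum(),(w*X).sum()/w.sum(),(w*Y).sum()/w.sum())
"
```

```text
time: 13.2
position: [0.5819, -0.0285, 0.2241]
tool_rot: [2.595, 0.851, 0.725]
ft_force: [-0.0, -0.3, 0.3]
grip_width: 0.005
[ 0.0606 -0.0581  0.0315] 0.0852078048068368 0.196512087106895
648.0 256.22067901234567 178.86574074074073
```

```bash
python3 -c "
from plan import *
v=[]
for t in 'fkl':
  a,b,k=243,160,9
  s=cv2.resize(cv2.imread(f'pics/side_{t}.png')[b:b+28,a:a+28],None,fx=k,fy=k,interpolation=cv2.INTER_CUBIC)
  for r in(.07,.08,.09,.1):
    for d,c in((0,(0,255,0)),(-2,(255,0,255))):
      q=proj('side',wp(p,r,np.radians([d]),.0085))[0];cv2.circle(s,tuple(int((x-o+.5)*k) for x,o in zip(q,(a,b))),1,c,-1)
  v.append(s)
cv2.imwrite('pics/fkl.png',np.hstack(v))"
```

```text
(no output)
```

View pics/fkl.png

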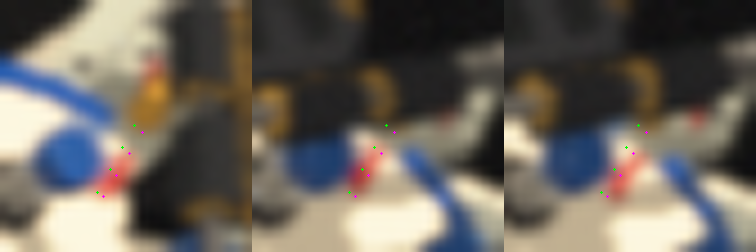

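```bash
python3 -c "
from plan import *
P=cur()[1]
rows(np.array([.54,-.075,.30]),lean(17,-1),8)
print(wf(np.array([.54,-.075,.30])))"
```

```text
t 13.25 pos [ 0.582  -0.0284  0.2246] drot [ 0.299 -0.103 -0.705] q [ 0.05 -0.18 -0.15  2.15  0.29  0.62  0.34] F [-0.9 -0.3  0.5] dist 0.098
{"dp": [[-0.38, 0.62, -0.99], [-0.44, 0.55, -1.0], [-0.5, 0.47, -1.02], [-0.55, 0.38, -1.03], [-0.6, 0.29, -1.03], [-0.63, 0.2, -1.03], [-0.66, 0.11, -1.03], [-0.68, 0.01, -1.02]], "delta_rot": [[0.037, -0.013, -0.088], [0.037, -0.013, -0.088], [0.037, -0.013, -0.088], [0.037, -0.013, -0.088], [0.037, -0.013, -0.088], [0.037, -0.013, -0.088], [0.037, -0.013, -0.088], [0.037, -0.013, -0.088]]}
[ 0.1153 -0.0766  0.1111]
```

```bash
python3 -m crank '{"dp":[[0,0.5,-1.0],[0,0.5,-1.2],[0,0.5,-1.2],[-0.6,0.4,-1],[-0.7,0.3,-1],[-0.8,0.2,-1],[-0.9,0.1,-1],[-0.9,0,-1]],"delta_rot":[[0,0,0],[0,0,0],[0.05,-0.017,-0.1],[0.05,-0.017,-0.12],[0.05,-0.017,-0.12],[0.05,-0.017,-0.12],[0.05,-0.017,-0.12],[0.05,-0.017,-0.12]]}' 4.5; python3 -c "
from plan import *
print(wf(cur()[1]))
rows(K(.33,.06),lean(17,-1),8)
snap('m');polar('m')
v=[]
for n,a,b in(('top',235,178),('side',240,145)):
  s=cv2.resize(cv2.imread(f'pics/{n}_m.png')[b:b+42,a:a+42],None,fx=9,fy=9,interpolation=cv2.INTER_CUBIC);v.append(s)
cv2.imwrite('pics/slot_m.png',np.vstack([np.hstack(v),cv2.resize(cv2.imread('pics/pol_m.png'),(756,200))]))"
```

```text
time: 14.05
position: [0.5359, -0.0711, 0.3035]
tool_rot: [2.267, 1.809, 0.276]
ft_force: [-0.2, -0.7, -1.1]
grip_width: 0.508
[ 0.1125 -0.0747  0.1168]
t 14.05 pos [ 0.5359 -0.0711  0.3035] drot [-0.    -0.005  0.   ] q [-0.06 -0.15  0.1   1.87  0.07  1.13  1.37] F [-0.2 -0.7 -1.1] dist 0.137
{"dp": [[-1.36, -0.91, 0.52], [-1.36, -0.91, 0.52], [-1.36, -0.91, 0.52], [-1.35, -0.91, 0.52], [-1.35, -0.91, 0.52], [-1.35, -0.91, 0.52], [-1.35, -0.91, 0.52], [-1.35, -0.91, 0.52]], "delta_rot": [[-0.0, -0.001, 0.0], [-0.0, -0.001, 0.0], [-0.0, -0.001, 0.0], [-0.0, -0.001, 0.0], [-0.0, -0.001, 0.0], [-0.0, -0.001, 0.0], [-0.0, -0.001, 0.0], [-0.0, -0.001, 0.0]]}
14.15 [ 0.5377 -0.0717  0.3047] [-0.25  0.2   0.34] [-0.06 -0.15  0.1   1.87  0.07  1.13  1.36] [ 0.1126 -0.0769  0.1167]
```

View pics/slot_m.png

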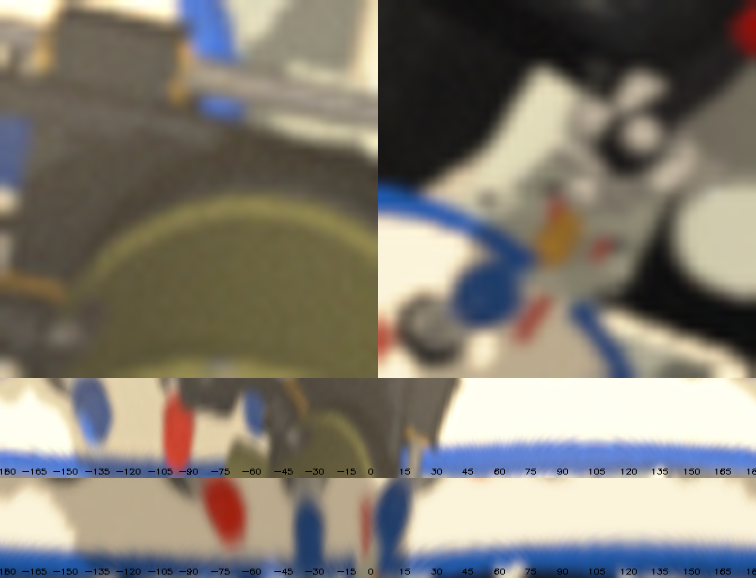

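View pics/z_m.png

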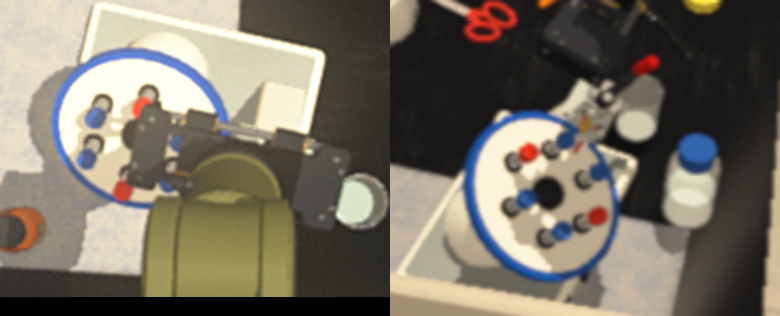

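```bash
cat > sl.py <<'E'
from plan import *
import sys
# side red-line angle: project candidates, best match of redness along radial line at r .070-.088
def ang(tag,h=.0085,rs=np.linspace(.071,.088,18)):
    i=cv2.imread(f'pics/side_{tag}.png').astype(np.float32);red=i[...,2]-np.maximum(i[...,1],i[...,0])
    A_=np.arange(-40,20,.25);sc=[]
    for d in A_:
        q=proj('side',wp(p,0,np.zeros(1),0)+0*p[0]+(wp(p,1,np.radians([d]),0)-wp(p,0,np.zeros(1),0))*rs[:,None]+.0018*Dw+h*Zw).astype(np.float32)
        sc.append(np.clip(cv2.remap(red,q[:,:1],q[:,1:],1),0,90).mean())
    sc=np.array(sc);k=np.argsort(-sc)[0];w=np.clip(sc-.6*sc[k],0,None)*(abs(A_-A_[k])<5);return (w*A_).sum()/w.sum(),sc[k]
if __name__=="__main__":
    for t in sys.argv[1:]: print(t,ang(t))
E
python3 -c "
from plan import *
snap('n')";python3 sl.py c d e f g h i j k l m n
```

```text
14.25 [ 0.5366 -0.0701  0.3021] [ 0.01 -0.01  0.63] [-0.06 -0.15  0.1   1.87  0.07  1.13  1.36] [ 0.1113 -0.0742  0.1154]
c (np.float64(-30.491212438323437), np.float32(83.23324))
d (np.float64(-14.021979009051014), np.float32(85.15131))
e (np.float64(1.4290792455695558), np.float32(84.4024))
f (np.float64(-0.7384118957737493), np.float32(87.35477))
g (np.float64(-11.12969593089068), np.float32(84.59299))
h (np.float64(-11.390001064543057), np.float32(81.36084))
i (np.float64(-12.321606980333113), np.float32(83.00293))
j (np.float64(-11.807911471739901), np.float32(67.505646))
k (np.float64(0.2787015671575401), np.float32(81.60053))
l (np.float64(-1.688984337113387), np.float32(83.62999))
m (np.float64(-4.2001596467806985), np.float32(59.9305))
n (np.float64(-4.248591458856869), np.float32(59.51519))
```

```bash
python3 -c "
from plan import *
f=np.radians(42)
rows(Wt(.09,np.radians(40),.055),tang(f),8)"
```

```text
t 14.25 pos [ 0.5366 -0.0701  0.3021] drot [-0.296  0.127  0.823] q [-0.06 -0.15  0.1   1.87  0.07  1.13  1.36] F [ 0.  -0.   0.6] dist 0.076
{"dp": [[0.52, 0.01, 0.79], [0.51, -0.07, 0.8], [0.48, -0.15, 0.8], [0.45, -0.23, 0.8], [0.41, -0.3, 0.8], [0.37, -0.37, 0.79], [0.31, -0.44, 0.78], [0.25, -0.49, 0.77]], "delta_rot": [[-0.037, 0.016, 0.103], [-0.037, 0.016, 0.103], [-0.037, 0.016, 0.103], [-0.037, 0.016, 0.103], [-0.037, 0.016, 0.103], [-0.037, 0.016, 0.103], [-0.037, 0.016, 0.103], [-0.037, 0.016, 0.103]]}
```

```bash
python3 -m crank '{"dp":[[0.5,0,0.8],[0.5,-0.1,0.8],[0.5,-0.1,0.8],[0.4,-0.2,0.8],[0.4,-0.3,0.8],[0.4,-0.4,0.7],[0.3,-0.4,0.7],[0.3,-0.5,0.7]],"delta_rot":[[-0.037,0.016,0.103],[-0.037,0.016,0.103],[-0.037,0.016,0.103],[-0.037,0.016,0.103],[-0.037,0.016,0.103],[-0.037,0.016,0.103],[-0.037,0.016,0.103],[-0.037,0.016,0.103]]}' 0; python3 -c "
from plan import *
f=np.radians(42)
print(wf(cur()[1]))
rows(Wt(.085,np.radians(40),.0285),tang(f),6)"
```

```text
time: 15.05
position: [0.5633, -0.033, 0.2429]
tool_rot: [2.672, 0.688, 0.774]
ft_force: [0.0, -0.5, -0.3]
grip_width: 0.009
[ 0.0692 -0.0549  0.0567]
t 15.05 pos [ 0.5633 -0.033   0.2429] drot [-0.    -0.001 -0.004] q [ 0.07 -0.25 -0.15  2.16  0.23  0.65  0.27] F [ 0.  -0.5 -0.3] dist 0.029
{"dp": [[0.02, -0.07, 0.47], [0.02, -0.07, 0.47], [0.02, -0.07, 0.47], [0.02, -0.07, 0.47], [0.02, -0.07, 0.47], [0.02, -0.07, 0.47]], "delta_rot": [[-0.0, -0.0, -0.001], [-0.0, -0.0, -0.001], [-0.0, -0.0, -0.001], [-0.0, -0.0, -0.001], [-0.0, -0.0, -0.001], [-0.0, -0.0, -0.001]]}
```

```bash
python3 -m crank '{"dp":[[0.02,-0.07,0.5],[0.02,-0.07,0.5],[0.02,-0.07,0.5],[0.02,-0.07,0.5],[0.02,-0.07,0.5],[0,0,0.2],[0,0,0.2],[0,0,0.1]],"delta_rot":[[0,0,0],[0,0,0],[0,0,0],[0,0,0],[0,0,0],[0,0,0],[0,0,0],[0,0,0]]}'; python3 -c "
from plan import *
s,P,_=cur();w=wf(P);print(w,np.hypot(w[0],w[1]-.0018),s['ft_force']@Zw)
i=ctrl.get_image('side');cv2.imwrite('pics/side_o.png',i)";python3 sl.py o
```

```text
time: 15.85
position: [0.5805, -0.0339, 0.2185]
tool_rot: [2.669, 0.697, 0.771]
ft_force: [-2.2, 0.5, 2.8]
grip_width: 0.008
[ 0.0663 -0.0548  0.027 ] 0.08717367721967452 3.548035096046902
o (np.float64(-4.00717105343257), np.float32(74.39345))
```

```bash
python3 -m crank '{"dp":[[0,0,0.1],[0.19,0,0],[0.19,0,0],[0.19,0,0],[0.19,0,0],[0,0,0],[0,0,0],[0,0,0]],"delta_rot":[[0,0,0],[0,0,-0.022],[0,0,-0.022],[0,0,-0.022],[0,0,-0.022],[0,0,0],[0,0,0],[0,0,0]]}'; python3 -c "
from plan import *
s,P,_=cur();w=wf(P);print(w,np.hypot(w[0],w[1]-.0018),s['ft_force']@Zw,s['ft_force']@(-Sw-Dw)/1.414)
i=ctrl.get_image('side');cv2.imwrite('pics/side_p.png',i)";python3 sl.py p
```

```text
time: 16.7
position: [0.5865, -0.03, 0.2209]
tool_rot: [2.619, 0.808, 0.748]
ft_force: [-4.2, -0.0, 5.3]
grip_width: 0.006
[ 0.0611 -0.0602  0.0261] 0.08704717112003124 6.666767964198046 -0.8545668968768775
p (np.float64(0.7271118581772976), np.float32(71.875))
```

```bash
python3 -m crank '{"dp":[[0,0,-1.2],[0,0.3,-1.2],[0,0.5,-1.2],[-0.6,0.4,-1],[-0.7,0.3,-1],[-0.8,0.2,-1],[-0.9,0.1,-1],[-0.9,0,-1]],"delta_rot":[[0,0,0],[0,0,0],[0.05,-0.017,-0.1],[0.05,-0.017,-0.11],[0.05,-0.017,-0.11],[0.05,-0.017,-0.11],[0.05,-0.017,-0.11],[0.05,-0.017,-0.11]]}' 4.5; python3 -c "
from plan import *
print(wf(cur()[1]))
i=ctrl.get_image('side');cv2.imwrite('pics/side_q.png',i)
rows(K(.33,.06),lean(17,-1),8)
";python3 sl.py q
```

```text
time: 17.55
position: [0.5329, -0.0678, 0.2954]
tool_rot: [2.352, 1.728, 0.322]
ft_force: [0.3, -0.1, -0.3]
grip_width: 0.51
[ 0.1099 -0.067   0.1123]
t 17.6 pos [ 0.5341 -0.0695  0.2975] drot [ 0.002 -0.03  -0.081] q [-0.05 -0.16  0.1   1.89  0.04  1.11  1.31] F [ 2.4 -2.   2.3] dist 0.134
{"dp": [[-1.45, -0.75, 0.41], [-1.44, -0.76, 0.42], [-1.43, -0.78, 0.43], [-1.42, -0.79, 0.43], [-1.41, -0.8, 0.44], [-1.4, -0.82, 0.44], [-1.39, -0.83, 0.45], [-1.38, -0.85, 0.45]], "delta_rot": [[0.0, -0.004, -0.01], [0.0, -0.004, -0.01], [0.0, -0.004, -0.01], [0.0, -0.004, -0.01], [0.0, -0.004, -0.01], [0.0, -0.004, -0.01], [0.0, -0.004, -0.01], [0.0, -0.004, -0.01]]}
q (np.float64(-14.183829879602023), np.float32(63.889324))
```

```bash
python3 -c "
from plan import *
snap('r')";python3 sl.py r
```

```text
17.7 [ 0.5343 -0.0674  0.2953] [ 0.6   0.61 -0.85] [-0.05 -0.16  0.1   1.89  0.04  1.11  1.3 ] [ 0.1092 -0.068   0.1115]
r (np.float64(-15.947448388759897), np.float32(59.083225))
```

View pics/z_r.png

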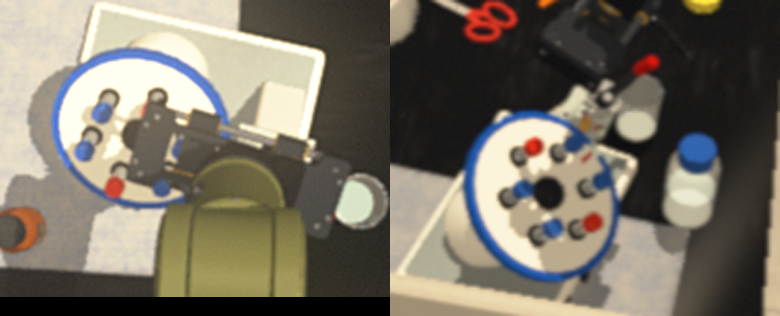

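```bash
python3 -c "
from plan import *
rows(Wt(.09,np.radians(33),.055),tang(np.radians(36)),8)"
```

```text
t 17.7 pos [ 0.5343 -0.0674  0.2953] drot [-0.292  0.129  0.839] q [-0.05 -0.16  0.1   1.89  0.04  1.11  1.3 ] F [ 0.6  0.6 -0.9] dist 0.069
{"dp": [[0.39, -0.07, 0.76], [0.37, -0.14, 0.77], [0.34, -0.2, 0.77], [0.3, -0.26, 0.76], [0.26, -0.32, 0.76], [0.21, -0.37, 0.75], [0.16, -0.42, 0.74], [0.1, -0.46, 0.72]], "delta_rot": [[-0.036, 0.016, 0.105], [-0.036, 0.016, 0.105], [-0.036, 0.016, 0.105], [-0.036, 0.016, 0.105], [-0.036, 0.016, 0.105], [-0.036, 0.016, 0.105], [-0.036, 0.016, 0.105], [-0.036, 0.016, 0.105]]}
```

```bash
python3 -m crank '{"dp":[[0.4,0,0.7],[0.4,-0.1,0.7],[0.3,-0.2,0.7],[0.3,-0.3,0.8],[0.3,-0.3,0.8],[0.2,-0.4,0.8],[0.2,-0.4,0.8],[0.1,-0.5,0.8]],"delta_rot":[[-0.036,0.016,0.105],[-0.036,0.016,0.105],[-0.036,0.016,0.105],[-0.036,0.016,0.105],[-0.036,0.016,0.105],[-0.036,0.016,0.105],[-0.036,0.016,0.105],[-0.036,0.016,0.105]]}' 0; python3 -c "
from plan import *
print(wf(cur()[1]))
rows(Wt(.085,np.radians(33),.0285),tang(np.radians(36)),6)
i=ctrl.get_image('side');cv2.imwrite('pics/side_s.png',i)";python3 sl.py s
```

```text
time: 18.5
position: [0.5569, -0.0364, 0.2347]
tool_rot: [2.729, 0.554, 0.794]
ft_force: [1.1, -0.4, 0.1]
grip_width: 0.011
[ 0.0739 -0.0456  0.0532]
t 18.5 pos [ 0.5569 -0.0364  0.2347] drot [-0.004  0.003 -0.003] q [ 0.1  -0.25 -0.16  2.18  0.21  0.64  0.19] F [ 1.1 -0.4  0.1] dist 0.025
{"dp": [[0.01, -0.05, 0.41], [0.01, -0.05, 0.41], [0.01, -0.05, 0.41], [0.01, -0.05, 0.41], [0.01, -0.05, 0.41], [0.01, -0.05, 0.41]], "delta_rot": [[-0.001, 0.001, -0.001], [-0.001, 0.001, -0.001], [-0.001, 0.001, -0.001], [-0.001, 0.001, -0.001], [-0.001, 0.001, -0.001], [-0.001, 0.001, -0.001]]}
s (np.float64(-28.41117423572364), np.float32(60.934246))
```

```bash
python3 -m crank '{"dp":[[0.01,-0.05,0.5],[0.01,-0.05,0.5],[0.01,-0.05,0.5],[0.01,-0.05,0.5],[0.01,-0.05,0.3],[0.01,-0.05,0.2],[0,0,0.1],[0,0,0]],"delta_rot":[[0,0,0],[0,0,0],[0,0,0],[0,0,0],[0,0,0],[0,0,0],[0,0,0],[0,0,0]]}'; python3 -c "
from plan import *
s,P,_=cur();w=wf(P);print(w,np.hypot(w[0],w[1]-.0018),s['ft_force']@Zw)
snap('t')";python3 sl.py t
```

```text
time: 19.35
position: [0.5719, -0.0373, 0.2138]
tool_rot: [2.727, 0.563, 0.791]
ft_force: [0.0, 1.0, 1.2]
grip_width: 0.003
[ 0.0714 -0.0458  0.0276] 0.08581212035604295 1.116575617831362
19.45 [ 0.5718 -0.0373  0.2139] [-0.86  0.54  0.99] [ 0.11 -0.19 -0.17  2.18  0.24  0.59  0.17] [ 0.0715 -0.0458  0.0277]
t (np.float64(-36.028727670905795), np.float32(62.58708))
```

View pics/z_t.png

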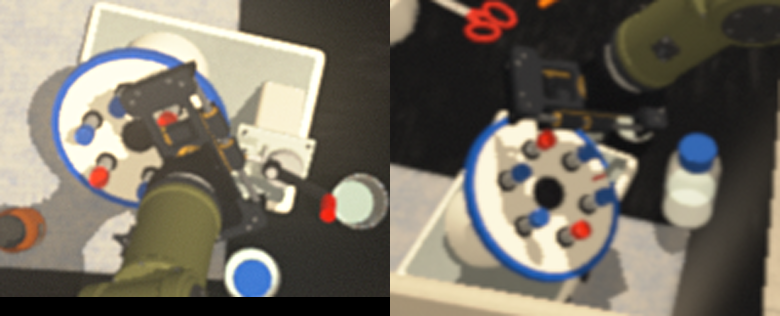

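```bash
python3 -m crank '{"dp":[[0,0,0.15],[0.2,0.01,0.05],[0.34,0.01,0],[0.34,0.01,0],[0.34,0.01,0],[0.34,0.01,0],[0.34,0.01,0],[0.34,0.01,0]],"delta_rot":[[0,0,0],[0,0,-0.024],[0,0,-0.04],[0,0,-0.04],[0,0,-0.04],[0,0,-0.04],[0,0,-0.04],[0,0,-0.04]]}'; python3 -c "
from plan import *
s,P,_=cur();w=wf(P);print(w,np.hypot(w[0],w[1]-.0018),s['ft_force']@Zw)
i=ctrl.get_image('side');cv2.imwrite('pics/side_u.png',i)";python3 sl.py u
```

```text
time: 20.25
position: [0.5899, -0.0256, 0.2223]
tool_rot: [2.576, 0.904, 0.723]
ft_force: [-5.5, 2.6, 4.6]
grip_width: 0.001
[ 0.0561 -0.0629  0.0259] 0.08563468923281031 7.184960670916639
u (np.float64(-20.89868211474885), np.float32(59.74794))
```

```bash
python3 -m crank '{"dp":[[0.4,0.01,0],[0.4,0.01,0],[0.4,0.01,0],[0.4,0.01,0],[0.4,0.01,0],[0.4,0.01,0],[0.4,0.01,0],[0.3,0.01,0]],"delta_rot":[[0,0,-0.047],[0,0,-0.047],[0,0,-0.047],[0,0,-0.047],[0,0,-0.047],[0,0,-0.047],[0,0,-0.047],[0,0,-0.035]]}'; python3 -c "
from plan import *
s,P,_=cur();w=wf(P);print(w,np.hypot(w[0],w[1]-.0018),s['ft_force']@Zw)
i=ctrl.get_image('side');cv2.imwrite('pics/side_v.png',i)";python3 sl.py v
```

```text
time: 21.1
position: [0.6082, -0.0025, 0.231]
tool_rot: [2.316, 1.324, 0.614]
ft_force: [-6.6, 2.1, 4.5]
grip_width: 0.008
[ 0.0294 -0.0783  0.0257] 0.08532508423670028 7.6111375914153845
v (np.float64(-0.5634525958568111), np.float32(74.73383))
```

```bash
python3 -m crank '{"dp":[[0.1,0,0],[0,0,0],[0,0,0],[0,0,0],[0,0,0],[0,0,0],[0,0,0],[0,0,0]],"delta_rot":[[0,0,-0.012],[0,0,0],[0,0,0],[0,0,0],[0,0,0],[0,0,0],[0,0,0],[0,0,0]]}'; python3 -c "
from plan import *
s,P,_=cur();w=wf(P);print(w,np.hypot(w[0],w[1]-.0018),s['ft_force']@Zw)
snap('w')
v=[]
for n,a,b in(('top',235,178),('side',240,145)):
  s=cv2.resize(cv2.imread(f'pics/{n}_w.png')[b:b+42,a:a+42],None,fx=9,fy=9,interpolation=cv2.INTER_CUBIC);v.append(s)
cv2.imwrite('pics/slot_w.png',np.hstack(v))";python3 sl.py w
```

```text
time: 21.95
position: [0.6085, -0.0019, 0.2311]
tool_rot: [2.308, 1.335, 0.61]
ft_force: [-5.7, 2.6, 5.5]
grip_width: 0.006
[ 0.0289 -0.0785  0.0257] 0.08534225213808222 8.054890885210934
22.05 [ 0.6085 -0.0019  0.2311] [-5.77  1.74  4.71] [ 0.01 -0.12 -0.17  2.08  0.33  0.64  0.68] [ 0.0289 -0.0785  0.0257]
w (np.float64(-0.031037157853372074), np.float32(69.8942))
```

View pics/slot_w.png

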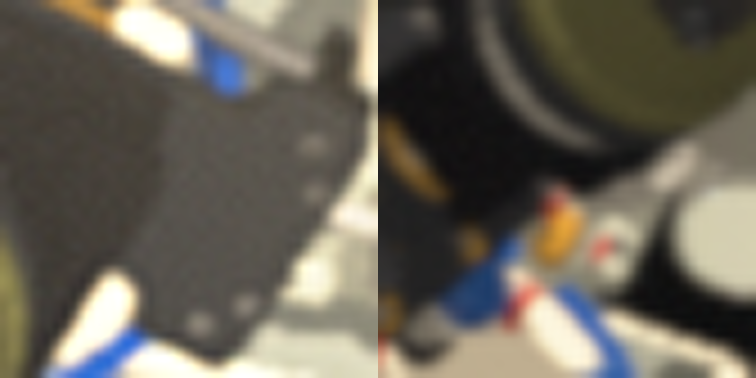

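View pics/z_w.png

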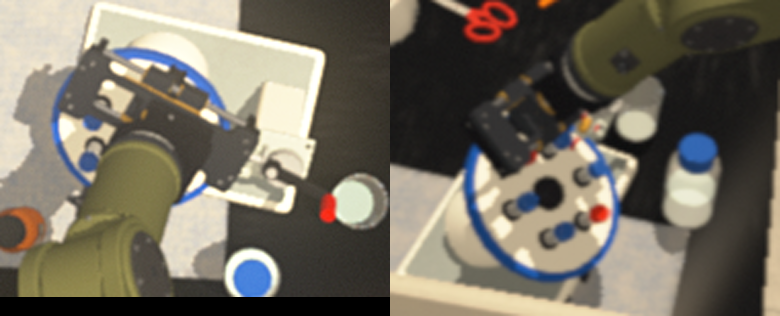

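```bash
python3 -m crank '{"dp":[[0.02,0,-0.1],[0.02,0,-0.1],[0.02,0,-0.1],[0,0,-0.2],[0,0,-0.3],[0,0,-0.4],[0,0,-0.6],[0,0,-0.8]],"delta_rot":[[0,0,0],[0,0,0],[0,0,0],[0,0,0],[0,0,0],[0,0,0],[0,0,0],[0,0,0]]}'; python3 -c "
from plan import *
s,P,_=cur();w=wf(P);print(w,np.hypot(w[0],w[1]-.0018),s['ft_force']@Zw)
i=ctrl.get_image('side');cv2.imwrite('pics/side_x.png',i)
rows(np.array([.54,-.075,.30]),lean(17,-1),8)";python3 sl.py x
```

```text
time: 22.85
position: [0.5942, 0.0009, 0.2526]
tool_rot: [2.309, 1.333, 0.61]
ft_force: [-0.4, 0.6, 0.7]
grip_width: 0.008
[ 0.0293 -0.0789  0.0517] 0.08585441165135313 0.851063603946574
t 22.9 pos [0.5944 0.0013 0.2543] drot [ 0.307 -0.048 -0.297] q [ 0.01 -0.17 -0.17  2.08  0.3   0.69  0.7 ] F [0.3 0.3 0.6] dist 0.104
{"dp": [[-1.04, 0.28, -0.73], [-1.06, 0.21, -0.73], [-1.07, 0.14, -0.73], [-1.08, 0.07, -0.73], [-1.08, 0.01, -0.72], [-1.09, -0.06, -0.72], [-1.09, -0.13, -0.71], [-1.09, -0.2, -0.69]], "delta_rot": [[0.038, -0.006, -0.037], [0.038, -0.006, -0.037], [0.038, -0.006, -0.037], [0.038, -0.006, -0.037], [0.038, -0.006, -0.037], [0.038, -0.006, -0.037], [0.038, -0.006, -0.037], [0.038, -0.006, -0.037]]}
x (np.float64(-0.28054411086535824), np.float32(83.73047))
```

```bash
python3 -m crank '{"dp":[[0,0.4,-1.2],[0,0.4,-1.2],[-0.5,0.3,-1.2],[-1.5,0.2,-0.8],[-1.5,0.1,-0.6],[-1.6,0,-0.5],[-1.6,-0.1,-0.5],[-1.6,-0.1,-0.5]],"delta_rot":[[0,0,0],[0.03,0,-0.04],[0.046,-0.008,-0.043],[0.046,-0.008,-0.043],[0.046,-0.008,-0.043],[0.046,-0.008,-0.043],[0.046,-0.008,-0.043],[0.046,-0.008,-0.043]]}'; python3 -c "
from plan import *
print(wf(cur()[1]))
rows(K(.33,.06),lean(17,-1),8)
snap('y')";python3 sl.py y
```

```text
time: 23.7
position: [0.543, -0.0763, 0.3103]
tool_rot: [2.262, 1.809, 0.266]
ft_force: [1.2, -0.1, -0.1]
grip_width: 0.008
[ 0.1159 -0.0852  0.1178]
t 23.7 pos [ 0.543  -0.0763  0.3103] drot [-0.001  0.002  0.003] q [-0.   -0.14  0.05  1.84  0.07  1.15  1.38] F [ 1.2 -0.1 -0.1] dist 0.141
{"dp": [[-1.31, -1.03, 0.58], [-1.31, -1.03, 0.58], [-1.31, -1.03, 0.58], [-1.31, -1.03, 0.58], [-1.31, -1.03, 0.58], [-1.31, -1.03, 0.58], [-1.31, -1.03, 0.57], [-1.31, -1.03, 0.57]], "delta_rot": [[-0.0, 0.0, 0.0], [-0.0, 0.0, 0.0], [-0.0, 0.0, 0.0], [-0.0, 0.0, 0.0], [-0.0, 0.0, 0.0], [-0.0, 0.0, 0.0], [-0.0, 0.0, 0.0], [-0.0, 0.0, 0.0]]}
23.8 [ 0.544  -0.0783  0.3109] [0.12 0.34 0.55] [-0.   -0.14  0.06  1.84  0.07  1.14  1.38] [ 0.1176 -0.0867  0.1174]
y (np.float64(-0.838270759637842), np.float32(59.90305))
```

View pics/z_y.png

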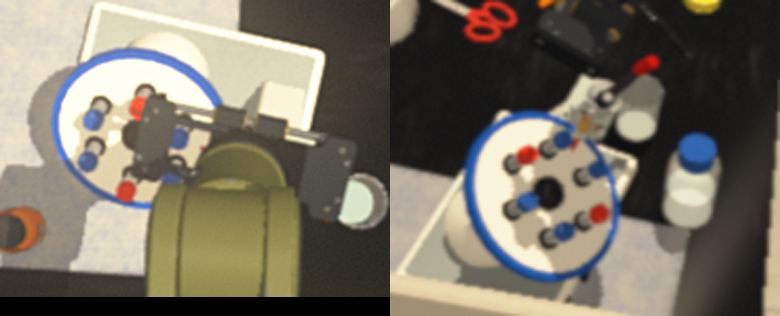

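```bash
python3 -m crank '{"dp":[[-1.3,-1.0,0.3],[-1.3,-1.0,0.4],[-1.3,-1.0,0.5],[-1.3,-1.0,0.6],[-1.3,-1.0,0.7],[-1.3,-1.0,0.7],[-1.3,-1.0,0.7],[-1.3,-1.0,0.7]],"delta_rot":[[0,0,0],[0,0,0],[0,0,0],[0,0,0],[0,0,0],[0,0,0],[0,0,0],[0,0,0]]}' 4.5 10; python3 -c "
from plan import *
rows(K(.33,.003),lean(17,-1),8)
snap('A')";python3 sl.py A
```

```text
time: 24.6
position: [0.4577, -0.1642, 0.2409]
tool_rot: [2.264, 1.806, 0.266]
ft_force: [-0.5, -0.7, -0.4]
grip_width: 0.511
t 24.6 pos [ 0.4577 -0.1642  0.2409] drot [-0.     0.003  0.001] q [ 0.09 -0.26  0.18  2.07  0.04  1.03  1.6 ] F [-0.5 -0.7 -0.4] dist 0.055
{"dp": [[0.0, -0.01, 0.69], [0.0, -0.01, 0.69], [0.0, -0.01, 0.69], [0.0, -0.01, 0.69], [-0.0, -0.01, 0.69], [-0.0, -0.01, 0.69], [-0.0, -0.01, 0.69], [-0.0, -0.01, 0.69]], "delta_rot": [[-0.0, 0.0, 0.0], [-0.0, 0.0, 0.0], [-0.0, 0.0, 0.0], [-0.0, 0.0, 0.0], [-0.0, 0.0, 0.0], [-0.0, 0.0, 0.0], [-0.0, 0.0, 0.0], [-0.0, 0.0, 0.0]]}
24.7 [ 0.4563 -0.165   0.2399] [0.25 0.17 0.6 ] [ 0.09 -0.26  0.19  2.07  0.04  1.03  1.6 ] [0.2217 0.0083 0.0972]
A (np.float64(-0.525756743489391), np.float32(84.44054))
```

View pics/z_A.png

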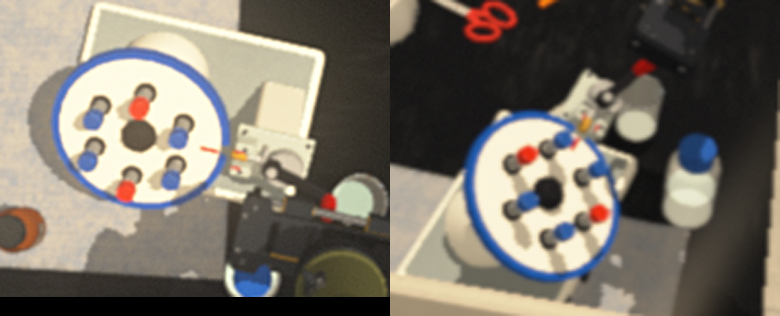

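```bash
python3 -m crank '{"dp":[[0,0,0.6],[0,0,0.6],[0,0,0.6],[0,0,0.6],[0,0,0.6],[0,0,0.6],[0,0,0.6],[0,0,0.6]],"delta_rot":[[0,0,0],[0,0,0],[0,0,0],[0,0,0],[0,0,0],[0,0,0],[0,0,0],[0,0,0]]}'; python3 -c "
from plan import *
s,P,_=cur();print(wf(P),wf(K(.33)),s['ft_force'])
snap('B')";python3 sl.py B
```

```text
time: 25.5
position: [0.4726, -0.1666, 0.1955]
tool_rot: [2.263, 1.806, 0.266]
ft_force: [0.6, -0.6, -0.1]
grip_width: 0.518
[0.2196 0.0204 0.0516] [0.2207 0.0258 0.0425] [ 0.6416045  -0.62126697 -0.05026965]
25.6 [ 0.472  -0.1664  0.1949] [ 0.82 -0.36 -0.51] [ 0.08 -0.19  0.2   2.11  0.03  0.92  1.61] [0.2196 0.0212 0.0514]
B (np.float64(-0.5078053705626312), np.float32(84.15549))
```

View pics/z_B.png

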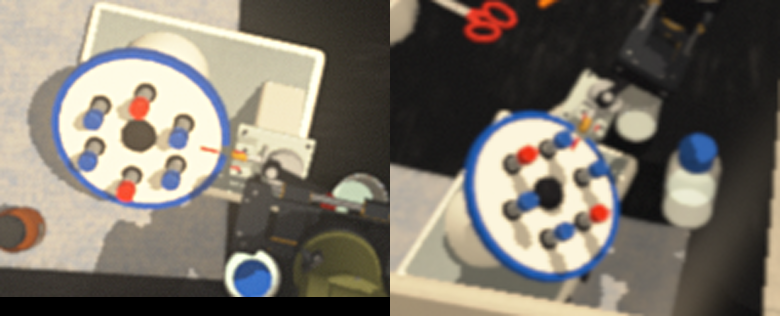

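```bash
python3 -m crank '{"dp":[[0,-0.2,0.2],[0,-0.1,0.2],[0,0,0],[0,0,0],[0,0,0],[0,0,0],[0,0,0],[0,0,0]],"delta_rot":[[0,0,0],[0,0,0],[0,0,0],[0,0,0],[0,0,0],[0,0,0],[0,0,0],[0,0,0]]}' 0 12; python3 -c "
from plan import *
s,P,_=cur();print(wf(P),wf(K(.33)),s['ft_force'],s['grip_width']*87)
"
```

```text
time: 26.4
position: [0.4704, -0.1678, 0.1915]
tool_rot: [2.264, 1.804, 0.264]
ft_force: [-2.3, -6.1, 0.5]
grip_width: 0.191
[0.2213 0.0242 0.0493] [0.2207 0.0258 0.0425] [-2.26246847 -6.13452115  0.52191609] 16.592876492037707
```

```bash
cat > arc.py <<'E'
from plan import *
def arc(t0,t1,n,rx):
    s,P,R0=cur();r=R0;dp=[]
    ts=np.linspace(t0,t1,n+1)
    for a,b in zip(ts,ts[1:]):
        d=.072*((np.cos(b)-np.cos(a))*Sw+(np.sin(b)-np.sin(a))*Dw)
        dp.append((r.inv().apply(d)*100).round(2).tolist());r=r*R.from_rotvec([rx,0,0])
    print(json.dumps(dp))
def lev():
    s,P,_=cur();w=wf(P);print("lever est",np.arctan2(w[1]-.0025,w[0]-.1526),"r",np.hypot(w[1]-.0025,w[0]-.1526),w,"F",s['ft_force'].round(1),"q",s['joint_positions'].round(2))
if __name__=="__main__":
    lev();arc(.3,.94,8,.012)
E
python3 arc.py
```

```text
lever est 0.3059485335433672 r 0.07204567995376265 [0.2213 0.0242 0.0493] F [-2.3 -6.1  0.5] q [ 0.08 -0.19  0.2   2.12  0.03  0.91  1.61]
[[0.19, -0.52, 0.17], [0.24, -0.5, 0.17], [0.28, -0.48, 0.17], [0.32, -0.45, 0.16], [0.35, -0.43, 0.16], [0.39, -0.4, 0.15], [0.42, -0.36, 0.15], [0.45, -0.33, 0.14]]
```

```bash
python3 -m crank '{"dp":[[0.19,-0.52,0.17],[0.24,-0.5,0.17],[0.28,-0.48,0.17],[0.32,-0.45,0.16],[0.35,-0.43,0.16],[0.39,-0.4,0.15],[0.42,-0.36,0.15],[0.45,-0.33,0.14]],"delta_rot":[[0.012,0,0],[0.012,0,0],[0.012,0,0],[0.012,0,0],[0.012,0,0],[0.012,0,0],[0.012,0,0],[0.012,0,0]]}'; python3 -c "
from arc import *
lev();arc(.94,1.42,8,.01)
snap('C')";python3 sl.py C
```

```text
time: 27.2
position: [0.4448, -0.1365, 0.1691]
tool_rot: [2.331, 1.855, 0.175]
ft_force: [-4.6, -8.6, -1.8]
grip_width: 0.189
lever est 0.9454313994612217 r 0.0749923329414414 [0.1965 0.0633 0.0493] F [-4.6 -8.6 -1.8] q [ 0.06 -0.17  0.16  2.14  0.04  0.98  1.55]
[[0.36, -0.22, 0.1], [0.37, -0.2, 0.09], [0.38, -0.18, 0.08], [0.39, -0.16, 0.07], [0.4, -0.14, 0.06], [0.41, -0.12, 0.05], [0.42, -0.09, 0.04], [0.43, -0.07, 0.03]]
27.3 [ 0.4445 -0.1354  0.1686] [-4.45 -5.47 -1.69] [ 0.06 -0.17  0.16  2.14  0.04  0.98  1.55] [0.1955 0.064  0.0492]
C (np.float64(-0.4951260351795981), np.float32(84.21305))
```

View pics/z_C.png

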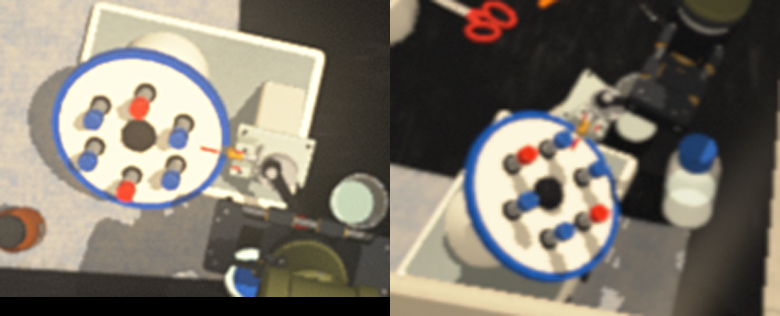

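```bash
python3 -m crank '{"dp":[[0.36,-0.15,0.08],[0.37,-0.15,0.08],[0.38,-0.15,0.07],[0.39,-0.14,0.06],[0.4,-0.12,0.05],[0.41,-0.1,0.05],[0.42,-0.07,0.04],[0.43,-0.05,0.03]],"delta_rot":[[0.01,0,0],[0.01,0,0],[0.01,0,0],[0.01,0,0],[0.01,0,0],[0.01,0,0],[0.01,0,0],[0.01,0,0]]}'; python3 -c "
from arc import *
lev();arc(1.42,1.66,4,.0)
snap('D')
v=[]
for n,a,b in(('top',235,178),('side',240,145)):
  s=cv2.resize(cv2.imread(f'pics/{n}_D.png')[b:b+42,a:a+42],None,fx=9,fy=9,interpolation=cv2.INTER_CUBIC);v.append(s)
cv2.imwrite('pics/slot_D.png',np.hstack(v))";python3 sl.py D
```

```text
time: 28.1
position: [0.4423, -0.1026, 0.1616]
tool_rot: [2.385, 1.899, 0.1]
ft_force: [-6.8, -5.4, -3.6]
grip_width: 0.188
lever est 1.4162997098605157 r 0.07408238657062824 [0.164  0.0757 0.0489] F [-6.8 -5.4 -3.6] q [ 0.03 -0.13  0.12  2.11  0.03  1.05  1.48]
[[0.43, -0.05, 0.02], [0.43, -0.02, 0.01], [0.43, -0.0, -0.0], [0.43, 0.02, -0.01]]
28.2 [ 0.4425 -0.1017  0.1616] [-5.93 -4.08 -3.72] [ 0.03 -0.13  0.12  2.11  0.03  1.05  1.48] [0.1631 0.0757 0.0489]
D (np.float64(-0.5003694045058584), np.float32(84.654945))
```

View pics/slot_D.png

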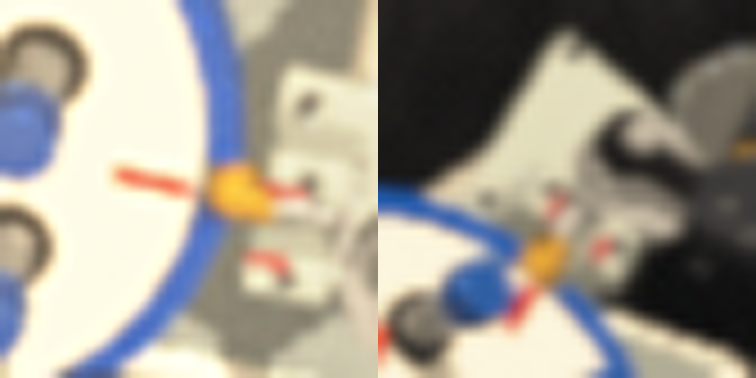

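View pics/z_D.png

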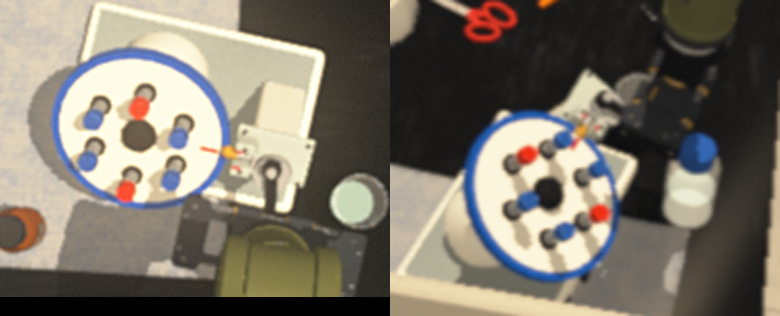

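```bash
python3 -m crank '{"dp":[[0.4,-0.03,0.02],[0.4,-0.01,0.01],[0.4,0,0],[0.35,0.01,-0.01],[0.35,0.02,-0.01],[0,0,0],[0,0,0],[0,0,0]],"delta_rot":[[0,0,0],[0,0,0],[0,0,0],[0,0,0],[0,0,0],[0,0,0],[0,0,0],[0,0,0]]}'; python3 -c "
from arc import *
lev()
snap('E')
v=[]
for n,a,b in(('top',235,178),('side',240,145)):
  s=cv2.resize(cv2.imread(f'pics/{n}_E.png')[b:b+42,a:a+42],None,fx=9,fy=9,interpolation=cv2.INTER_CUBIC);v.append(s)
cv2.imwrite('pics/slot_E.png',np.hstack(v))";python3 sl.py E
```

```text
time: 29.0
position: [0.447, -0.0833, 0.1616]
tool_rot: [2.384, 1.899, 0.102]
ft_force: [-4.5, -3.4, -3.0]
grip_width: 0.189
lever est 1.68536095218864 r 0.07348169840171088 [0.1442 0.0755 0.0487] F [-4.5 -3.4 -3. ] q [ 0.02 -0.12  0.09  2.1   0.03  1.05  1.44]
29.1 [ 0.447  -0.0833  0.1616] [-4.66 -3.85 -3.2 ] [ 0.02 -0.12  0.09  2.1   0.03  1.05  1.44] [0.1441 0.0755 0.0487]
E (np.float64(-0.5293486112152012), np.float32(85.275826))
```

View pics/slot_E.png

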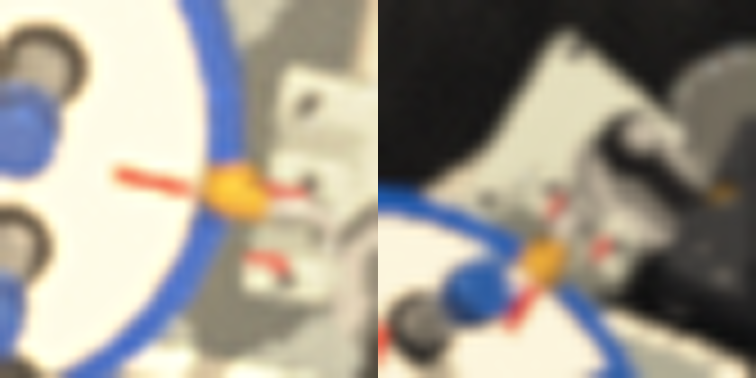

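View pics/z_E.png

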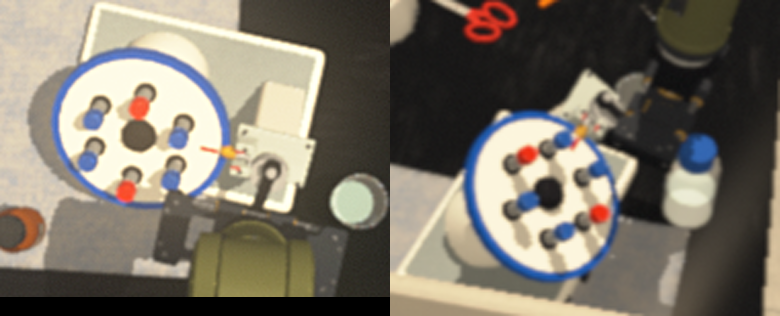

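```bash
python3 -m crank '{"dp":[[0,0,0],[0,0,0],[0,0,0],[0,0,0],[0,0,-0.3],[0,0,-0.6],[0,0,-0.8],[0,0,-1]],"delta_rot":[[0,0,0],[0,0,0],[0,0,0],[0,0,0],[0,0,0],[0,0,0],[0,0,0],[0,0,0]]}' 4; python3 -m crank '{"dp":[[0,0,-1.2],[0,0,-1.5],[0,0,-1.5],[0,0,-1.5],[-1.5,0,-1],[-2,0,-1],[-2,0,-0.5],[-2,0,0]],"delta_rot":[[0,0,0],[0,0,0],[0,0,0],[0,0,0],[0,0,0],[0,0,0],[0,0,0],[0,0,0]]}'; python3 -c "
from arc import *
lev()
snap('F')
v=[]
for n,a,b in(('top',240,185),('side',250,145)):
  s=cv2.resize(cv2.imread(f'pics/{n}_F.png')[b:b+62,a:a+62],None,fx=6,fy=6,interpolation=cv2.INTER_CUBIC);v.append(s)
cv2.imwrite('pics/slot_F.png',np.hstack(v))";python3 sl.py F
```

```text
time: 29.9
position: [0.4468, -0.0817, 0.1913]
tool_rot: [2.379, 1.898, 0.111]
ft_force: [-0.3, -0.1, 0.4]
grip_width: 0.46
time: 30.7
position: [0.421, -0.1534, 0.2743]
tool_rot: [2.377, 1.897, 0.114]
ft_force: [1.0, 0.3, -0.6]
grip_width: 0.458
lever est 0.2449786631268642 r 0.06761893226012962 [0.2182 0.0189 0.1467] F [ 1.   0.3 -0.6] q [ 0.08 -0.23  0.19  1.96  0.04  1.28  1.6 ]
30.8 [ 0.4201 -0.1551  0.2735] [-0.38  0.51 -0.4 ] [ 0.08 -0.23  0.19  1.96  0.04  1.28  1.59] [0.2201 0.0197 0.1462]
F (np.float64(-0.5430485243708487), np.float32(85.22098))
```

View pics/slot_F.png

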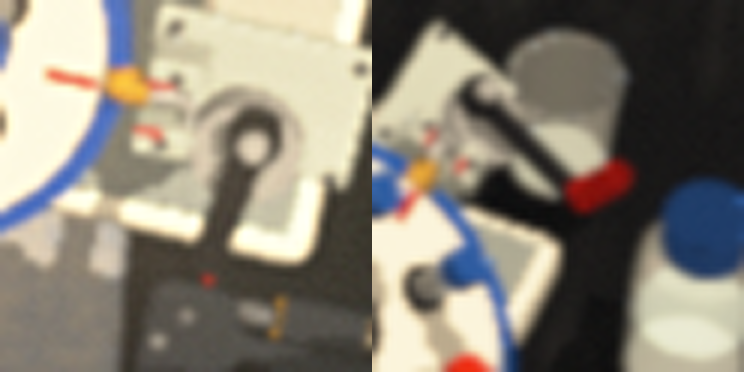

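View pics/z_F.png

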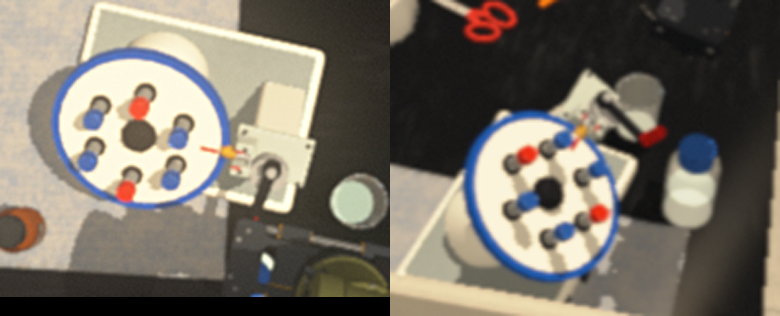

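```bash
python3 -c "
from plan import *
i=cv2.imread('pics/side_F.png').astype(int);b,y,a,x=168,184,278,300
c=i[b:y,a:x];m=(c[...,2]-np.maximum(c[...,1],c[...,0])>40)
q=np.argwhere(m)[:,::-1]+[a,b];print(q.mean(0),q.min(0),q.max(0))
for t in(1.4,1.5,1.6,1.7,1.8,1.9): print(t,proj('side',knob(t,-.003)+OFF).round(1),proj('side',knob(t,.012)+OFF).round(1),proj('side',knob(t,-.02)+OFF).round(1),'top arm',proj('top',knob(t,-.02)+OFF).round(1))
print('boss',proj('side',W(.152,0,.03)+OFF))
"
```

```text
[287.42465753 175.49315068] [282 171] [293 180]
1.4 [[289.8 170. ]] [[292.8 168.3]] [[286.4 171.9]] top arm [[280.9 233.7]]
1.5 [[289.1 171.9]] [[292.2 170.2]] [[285.7 173.7]] top arm [[277.8 233.3]]
1.6 [[288.3 173.6]] [[291.4 171.9]] [[284.9 175.4]] top arm [[274.8 232.7]]
1.7 [[287.3 175.2]] [[290.4 173.5]] [[283.9 177. ]] top arm [[271.8 231.8]]
1.8 [[286.1 176.6]] [[289.2 175. ]] [[282.7 178.4]] top arm [[269.  230.7]]
1.9 [[284.8 177.9]] [[287.9 176.2]] [[281.4 179.7]] top arm [[266.2 229.4]]
boss [[269.6420677  158.67852311]]
```

```bash
python3 -c "
from bench import ctrl
ctrl.close_job();print(ctrl.get_state()['time'],ctrl.get_state()['ft_force'])"
```

```text
the job is handed in; nothing more can be done
the job is handed in; nothing more can be done
```

The wheel is stopped and locked: the brass nose sits in the notch, the gripper is off everything, and I handed the job in at about 31 s. No verdict was reported.

**How it went:** I braked the wheel with the closed fingertips and carried it round until the notch was in line with the slot. I held it there for over 0.5 s with the lever still at about 0.3 rad. I then gripped the red knob and swung the lever round.

**Last checks from the camera images:**
- **Notch position:** the line measured at -0.54°, against about -0.7° estimated for the slot. That is well under 1 mm at the rim, and it did not move while the lever was swung.
- **Lever and spring:** the lever stands at about 1.69 to 1.70 rad. That means the spring is pushed back about 2.8 mm; I worked this out from the lever angle and did not measure it directly.
- **Contact forces:** about 8.5 N was the highest I read on the wheel. Wrist forces were near zero after I let go.
- **Bottles and beaker:** the beaker and amber bottle look unmoved in the last pictures. The water bottle looks upright, but the arm partly hid it from above. I did not measure any of their positions again.

**What went wrong on the way:**
- **Lost alignment:** the wheel slipped out of line three times as I lifted the finger. It went about 10° the first time, 4° the second, and a slow spin of about 35° the third. The likely cause is that I opened the gripper during those retreats. I re-stopped it and lifted slowly with the fingers shut, and it then stayed in place.
- **Fit error:** my first fit of the mixer was off by 2 to 3 mm. I corrected it by triangulating the hub, the cheek marks and the pivot boss.

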